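# Nest the printed pots on the scanner's turntable

### The job

Set the three white printed pots up for a scan as one nested stack: the large one, which is on the table, upright inside the small ring in the middle of the scanner's turntable, the medium one from the printer's bed fully home in it, and the small one from the bed fully home in the medium one, straight and with their collars resting on the rim below. Set each down gently, do not strike the printer (its gantry hangs over the bed) or the scanner, and leave the other things on the table where they stand.

Things in the scene. Friction and masses are not known exactly. Their poses are not given: they have to be found in the camera images.
- pot_large_mid (a point): Large white printed plant pot, open at the top, 110 g, 92 mm high. Top 30 mm: a straight collar, 70 mm outside, 52 mm bore. Below it the body tapers from 58 to 46 mm at the foot (3 mm wall). It stands upright on the table among the other prints. Point on its axis, half-way up (46 mm above its foot); z along the axis towards the mouth.
- pot_medium_mid (a point): Medium pot, same shape and plastic, 85 g, 82 mm high: 30 mm collar 60 mm outside, 42 mm bore; body 48 to 36 mm at the foot. Upright on the printer's bed, partly under the gantry beam. Point on its axis, 41 mm above its foot; z towards the mouth. Home in the large pot its collar rests on that rim, its foot 40 mm above the large pot's foot.
- pot_small_mid (a point): Small pot, same shape and plastic, 60 g, 72 mm high: 30 mm collar 50 mm outside, 32 mm bore; body 38 to 26 mm at the foot. Upright on the printer's bed beside the medium one (on either side). Point on its axis, 36 mm above its foot; z towards the mouth. Home in the medium pot its collar rests on that rim, its foot 40 mm above the medium pot's foot.
- platter (a point): Centre of the scanner's turntable, on its top surface, 45 mm above the table; z up, x towards the scanner's camera head. The platter is a flat black disc of 188 mm diameter with two thin white rings, 80 and 160 mm across, round the centre; it does not turn.
- scanner: The turntable scanner, fixed; origin on the table under the platter's centre. A low rail runs from the turntable along the body's x to two uprights, which carry a camera head (250 mm wide along y, 55 mm deep) centred 305 mm from the origin along x and 245 mm above the table.
- printer: Open-frame filament printer, fixed, its front (-x side) towards the robot; origin on the table, z up. Base front at x = -182 mm; uprights 40 x 20 mm at y = +-205 mm, x = 10 to 50 mm, 472 mm high, a bar across their tops; control panel at the front right (x = -155, y = -118 mm), up to 105 mm high. A gantry beam along y joins the uprights above the bed.
- bed (a point): Centre of the printer's bed, on its top surface, 78 mm above the table and 30 mm in front of the printer's origin; axes as the printer's. The bed is a flat square black plate of 235 mm side with its sides along x and y. The two pots on it stand with their axes 3 to 9 mm behind the beam's front face, under it, and 112 to 138 mm apart along y.
- beam (a point): Middle of the lower front edge of the gantry beam; axes as the printer's. The beam is 40 mm high and 20 mm deep (it lies behind and above this point) and spans from upright to upright. It stands 238 to 248 mm above the table and must not be struck.
- head (a joint): Print head on the gantry beam: 0 = 150 mm to the +y side of the beam's middle, growing towards +y (m). It is 55 mm wide along y, stands 43 mm out in front of the beam and hangs 30 mm below it.
- bolt_c (a point): Bystander: orange printed bolt standing on its head (52 mm across), 85 mm high; point on its axis, half-way up.
- rook_c (a point): Bystander: grey printed chess rook, 56 mm foot, 127 mm high; point on its axis, 60 mm above its foot.
- impeller_c (a point): Bystander: black printed impeller lying flat, 88 mm diameter, 36 mm high; point on its axis, 18 mm above the table.
- turbine_c (a point): Bystander: green model wind turbine, 72 mm foot, mast 225 mm high with three 95 mm blades; point on the mast, 110 mm up.
- gear_c (a point): Bystander: black printed gear wheel lying flat, 80 mm diameter, 12 mm high; point at its centre.
- coffee_c (a point): Bystander: lidded paper coffee cup, 82 mm across the lid, 109 mm high; point on its axis, half-way up.
- bracket_c (a point): Bystander: small white printed angle bracket, 70 x 30 mm, 40 mm high; point at the middle of its foot plate.
Things that resemble listed ones, but are neither listed nor needed, are in the scene too. What is shaped like the part that bears pot_medium_mid but turquoise or yellow is not meant.

How it is judged:
At the end, for the whole second after the job is handed in: Large pot upright on the turntable, within 16 mm of its centre; medium in large and small in medium, each collar down on the rim below (within 3.5 mm), axes within 5 mm and upright within 4 degrees; all let go and at rest (horizontal distance between pot_large_mid and platter below 0.016 m and z of pot_large_mid in the frame of platter between 0.042 and 0.05 m and angle between each of pot_large_mid, pot_medium_mid, pot_small_mid's own z axis and vertical below 0.07 rad and horizontal distance between pot_medium_mid and pot_large_mid below 0.005 m and z of pot_medium_mid in the frame of pot_large_mid between 0.031 and 0.0385 m and horizontal distance between pot_small_mid and pot_medium_mid below 0.005 m and z of pot_small_mid in the frame of pot_medium_mid between 0.031 and 0.0385 m and linear speed of each of pot_large, pot_medium, pot_small below 0.02 m/s); the robot touches nothing.
It fails at once if one of the other prints or the coffee cup is moved more than 25 mm or knocked over (distance of any of bolt_c, rook_c, impeller_c, turbine_c, gear_c, coffee_c, bracket_c from where it was at the start of the episode above 0.025 m).
It fails at once if the robot strikes the printer (more than 20 N) (contact force between any of the arm, the fingers and printer above 20 N).
It fails at once if the robot strikes the scanner (more than 20 N) (contact force between any of the arm, the fingers and scanner above 20 N).
It fails at once if a pot is set down or pressed home hard (more than 40 N) (contact force between pot_large and scanner above 40 N or contact force between pot_medium and pot_large above 40 N or contact force between pot_small and pot_medium above 40 N).
It also fails if it takes over 70 s, if anything falls off the work surface, if the arm or the gripper's body presses on something with over 40 N, if the wrist force passes 120 N, or if a joint passes its speed limit or range.

### The arm

A 6-joint arm with a two-finger parallel gripper is mounted at the origin on the work surface. World frame = base frame: x ahead of the robot, y to its left, z up, the work surface at z = 0. Lengths are in m, angles in rad, forces in N, time in s.
With the tool pointing down it reaches from about 0.35 to 0.925 m from the base axis. Payload 6.4 kg.
Tool frame: the origin (TCP) lies at the very end of the fingers, on their centre line; the grasp point (between the pads) lies 19 mm behind it; y points along the fingers, z is the direction in which the jaws open and shut, and the axes are right-handed (so a half turn about y gives the same grasp; the last joint's range is limited). The gripper opens to 85 mm and grips with 20 to 120 N. Pads are 22 mm wide; open, the fingers measure 114 mm over their backs; the gripper's body (76 mm by 85 mm) begins 54 mm behind the grasp point. The pads swing forward as they close: fully open they stand 13 mm farther back than shut.
Start: joints at [1.161, 0.245, 1.558, -0, 1.339, -0.174], TCP at [0.152, 0.632, 0.231] pointing down, gripper open.
Joint ranges: [-3.13, 3.13], [-1.02, 2.26], [0.13, 2.54], [-0.95, 4.09], [0.21, 2.88], [-2.74, 2.74]. Speed limits (rad/s): [2.57, 2.57, 3.14, 3.14, 3.14, 3.14].

### API

Orientations are given as a unit quaternion [x, y, z, w].
In Python, from bench import * gives the robot as it stands. The module is installed in compiled form; this text tells all that it offers.
- The arm moves only by the tool play_rows, never from a script. Its argument "increments" is one flat list of numbers, 7 for each row, row after row: the turn, a rotation vector about the tool's x, y, z in rad, then the shift along the tool's x, y, z in m, then the finger opening in m, from 0 to 0.0854. A call has 1 to 5 rows; each row is the pose to reach, as a shift and turn from the pose commanded when the call began, along the tool's axes at that moment; what a row does not reach only later rows make up. A row lasts 1/12 s, in which the tool goes at most 41.7 mm and 7.16 degrees, less where a joint would pass 70% of its speed; a pose out of reach is approached as far as the arm can. A call with a gripper value outside its range is refused whole. The fingers move at their own pace and stop on an object; "force" is the grip in N (left out, the last holds). Time passes only in rows, so rows that repeat a pose let the fingers close. It gives the time, the measured TCP pose, the force and the opening at its end, in the units of the state.
- sense(): the state, without advancing time (a new reading comes with each control period).
- capture(name): name is "side" or "top"; returns (picture, depth): 400x640x3 uint8, blue, green, red; 400x640 float32, m along the optical axis (not along the pixel's ray), 0 where there is no reading.
- calibration(name): a dict with "fx", "fy", "cx", "cy" (pixels), "xyz" and "rotation" of the camera in the world. Camera axes: x right, y up, looking along -z (the intrinsics and any distortion apply to the point x, -y, -z); pixel columns grow to the right and rows downward; lengths in m; the calibration is good to about 2 mm. A picture is of the moment at which its call begins. calibration takes no time and is no camera call.
- job_done(): hands the job in, once; it reports no verdict.
The state is a dict: "time_s": time; "joints": joint angles; "qd": joint speeds; "effort": joint torques, N m; "tool_pos": TCP position; "eef_rot": TCP orientation; "ft_force": force on the tool from outside, world axes, zero at the start; "moment": the same for the moment, N m; "width": finger opening in m.
Only numpy, scipy, OpenCV 4.12 (cv2) and the standard library are available. Lean on these libraries where they do the work, as an engineer would, in place of code of your own. Each camera call takes 0.05 s, during which the arm holds its last target.

## Working session

There is one attempt and no reset: what is moved stays moved. The work goes in short steps, Python scripts to look and compute and a tool call to move; the robot and the scene stay as the last step left them, time stands still between calls to the robot, and variables do not carry over. Pictures are saved under pics/ and viewed, and the job is handed in when it is done.

Besides the shell and the picture viewer there is one more tool, called after "Call:" in YAML: its name, and indented under it one key for each argument. play_rows: Moves the arm, as the interface text tells. Its arguments: {"type":"object","properties":{"increments":{"type":"array"},"force":{"type":"number"}},"required":["increments"]}

```bash
mkdir -p pics; ls
python3 - <<'E'
from bench import *
import cv2, numpy as np
s=sense();print({k:np.round(v,4).tolist() for k,v in s.items()})
for n in("side","top"):
    p,d=capture(n);cv2.imwrite(f"pics/{n}0.png",p);np.save(f"{n}0.npy",d);print(n,calibration(n))
E
```

```text
pics
{'time_s': 0.0, 'joints': [1.1609, 0.2458, 1.559, 0.0, 1.3387, -0.1741], 'qd': [-0.0004, 0.0007, 0.0015, -0.0018, 0.0005, 0.0003], 'effort': [0.0007, -42.9527, -32.6119, -0.0001, 0.0057, 0.0001], 'tool_pos': [0.1516, 0.6315, 0.2302], 'eef_rot': [0.7029, -0.0834, 0.083, -0.7015], 'ft_force': [-0.2487, 0.0796, -0.1435], 'moment': [-0.0567, 0.0463, 0.0299], 'width': 0.0854}
side {'fx': 434.31711764332135, 'fy': 434.31711764332135, 'cx': 325.90818652194184, 'cy': 203.29379105466904, 'xyz': array([ 0.13528591, -0.75262012,  1.00791478]), 'rotation': array([ 0.41148665, -0.07754832, -0.19132224,  0.88772789])}
top {'fx': 493.45438519438005, 'fy': 493.45438519438005, 'cx': 324.77865933430587, 'cy': 195.59399895473027, 'xyz': array([0.24896442, 0.13311443, 1.61979799]), 'rotation': array([-0.05925028,  0.05110907,  0.7127499 , -0.69704006])}
```

View pics/side0.png

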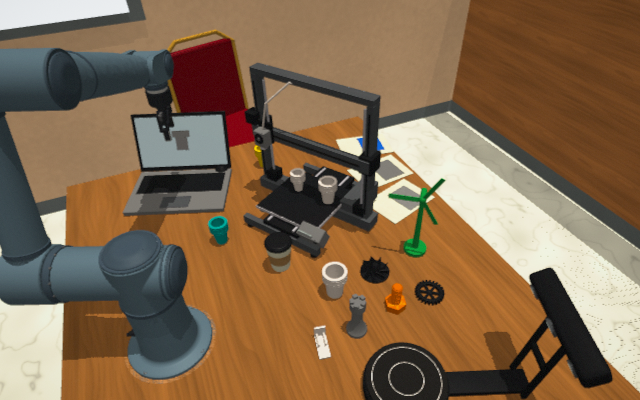

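View pics/top0.png

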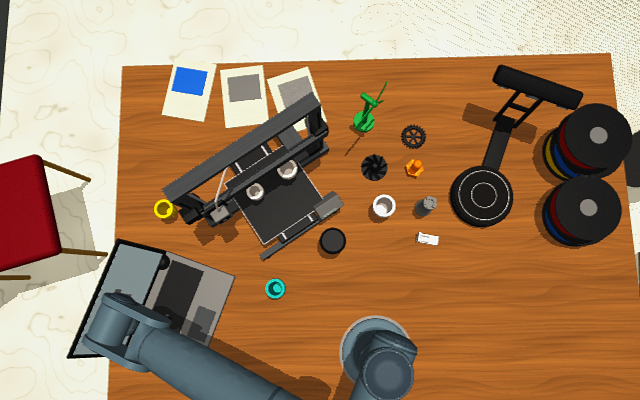

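The side view shows the large pot at about (335,280) and the small and medium pots on the bed at (297,180) and (327,188). The platter is at (403,375). In the top view the pots are at (384,207), (255,192) and (288,170), and the platter is at (482,195).

```bash
cat > h.py <<'E'
from bench import *
import cv2, numpy as np
from scipy.spatial.transform import Rotation as R
from scipy.optimize import least_squares
def cloud(n,d):
    c=calibration(n);v,u=np.mgrid[0:400,0:640]
    P=np.stack([(u-c['cx'])/c['fx']*d,-(v-c['cy'])/c['fy']*d,-d],-1)
    return P@R.from_quat(c['rotation']).as_matrix().T+c['xyz']
def proj(n,X):
    c=calibration(n);q=(np.atleast_2d(X)-c['xyz'])@R.from_quat(c['rotation']).as_matrix()
    return np.stack([c['cx']+c['fx']*q[:,0]/-q[:,2],c['cy']+c['fy']*q[:,1]/q[:,2]],-1)
def ray(n,u,v,z):
    c=calibration(n);m=R.from_quat(c['rotation']).as_matrix()@np.array([(u-c['cx'])/c['fx'],-(v-c['cy'])/c['fy'],-1])
    return c['xyz']+m*(z-c['xyz'][2])/m[2]
E
python3 - <<'E'
from h import *
np.set_printoptions(precision=4,suppress=True)
for n in("side","top"):
    p=cv2.imread(f"pics/{n}0.png");d=np.load(f"{n}0.npy");P=cloud(n,d)
    np.save(f"{n}P.npy",P)
    pts={"side":[(335,268),(297,173),(328,183),(403,375),(250,330),(300,215),(560,290)],"top":[(384,207),(255,192),(288,170),(482,195),(300,300),(270,215),(400,260)]}[n]
    for u,v in pts: print(n,u,v,P[v,u],p[v,u])
p=cv2.imread("pics/top0.png");cv2.imwrite("pics/topc.png",cv2.resize(p[90:260,150:360],None,fx=3.5,fy=3.5,interpolation=cv2.INTER_CUBIC))
p=cv2.imread("pics/side0.png");cv2.imwrite("pics/sidec.png",cv2.resize(p[60:260,220:450],None,fx=3,fy=3,interpolation=cv2.INTER_CUBIC))
E
```

```text
side 335 268 [ 0.4689 -0.0139  0.0761] [111 123 134]
side 297 173 [0.5069 0.3743 0.1358] [104 114 124]
side 328 183 [0.5809 0.2834 0.1324] [106 116 125]
side 403 375 [ 0.4877 -0.3514  0.0437] [32 35 36]
side 250 330 [ 0.1988 -0.057   0.0018] [ 44 100 161]
side 300 215 [0.4598 0.2346 0.0771] [30 29 29]
side 560 290 [ 0.7966 -0.4225  0.2757] [30 30 29]
top 384 207 [ 0.4621 -0.0463 -0.004 ] [191 201 209]
top 255 192 [0.5075 0.3683 0.0852] [118 132 147]
top 288 170 [0.5769 0.2637 0.0808] [160 176 192]
top 482 195 [ 0.4874 -0.3573  0.0446] [27 29 30]
top 300 300 [ 0.1658  0.2364 -0.0051] [ 39 100 173]
top 270 215 [0.4341 0.322  0.0789] [51 53 54]
top 400 260 [ 0.2868 -0.0909 -0.0008] [ 42 108 183]
```

View pics/topc.png

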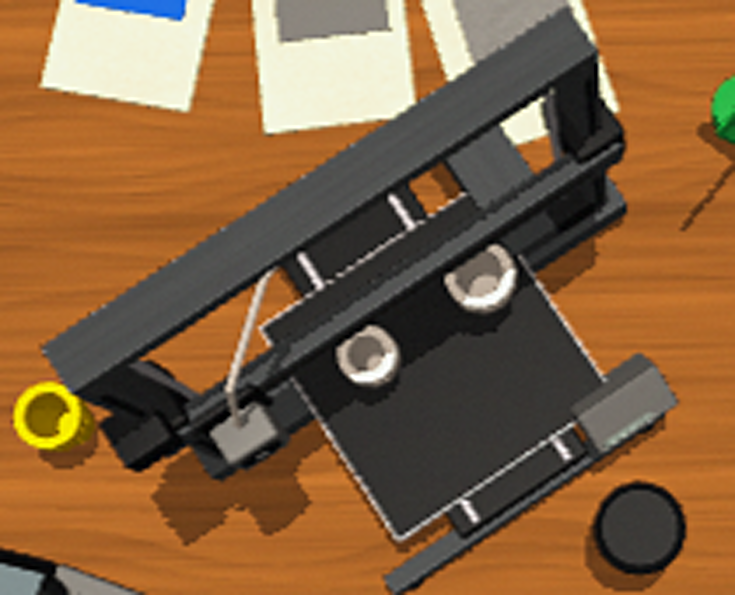

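View pics/sidec.png

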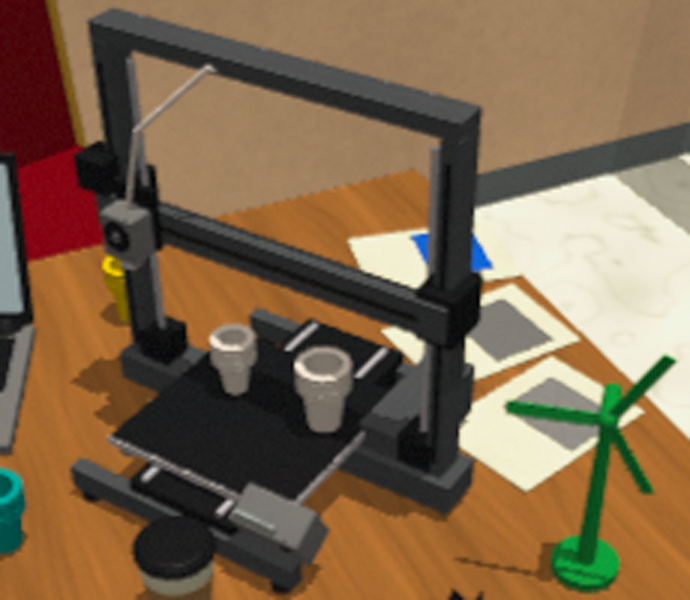

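```bash
cat >> h.py <<'E'
POT={'L':(.092,.035,.029,.023),'M':(.082,.030,.024,.018),'S':(.072,.025,.019,.013)}
def hull(n,pts,S):
    return cv2.convexHull(np.round((proj(n,pts)+.5)*S-.5).astype(np.int32))
def sil(n,k,x,y,z0,win,S=6):
    h,rc,rt,rf=POT[k];a=np.linspace(0,2*np.pi,60)
    C=lambda r,z:np.stack([x+r*np.cos(a),y+r*np.sin(a),0*a+z0+z],-1)
    u0,v0,u1,v1=win;m=np.zeros(((v1-v0)*S,(u1-u0)*S),np.uint8)
    for A in([C(rc,h),C(rc,h-.03)],[C(rt,h-.03),C(rf,0)]):
        q=np.round((proj(n,np.vstack(A))-[u0,v0]+.5)*S-.5).astype(np.int32)
        cv2.fillPoly(m,[cv2.convexHull(q)],255)
    return cv2.resize(m,(u1-u0,v1-v0),interpolation=cv2.INTER_AREA)/255.
def white(p,th=75):
    q=p.astype(int);return ((q.max(2)-q.min(2)<0.3*q.max(2)+5)&(q.max(2)>th)).astype(float)
def fit(n,k,p,x,y,z0,ign=None,r=30,th=75):
    c=proj(n,[[x,y,z0+.05]])[0].astype(int);win=(c[0]-r,c[1]-r,c[0]+r,c[1]+r)
    w=white(p,th)[win[1]:win[3],win[0]:win[2]]
    # only component overlapping the model
    g=np.ones_like(w) if ign is None else ign[win[1]:win[3],win[0]:win[2]]
    f=lambda X:(np.abs(sil(n,k,X[0],X[1],z0,win)-w)*g).sum()
    from scipy.optimize import minimize
    o=minimize(f,[x,y],method='Nelder-Mead',options=dict(initial_simplex=[[x,y],[x+.006,y],[x,y+.006]],xatol=1e-4,fatol=.05))
    return o.x,o.fun,sil(n,k,*o.x,z0,win).sum(),w,win
E
python3 - <<'E'
from h import *
np.set_printoptions(precision=4,suppress=True)
for k,x,y,z in(('L',.463,-.05,0),('S',.51,.36,.078),('M',.58,.265,.078)):
  for n in("side","top"):
    p=cv2.imread(f"pics/{n}0.png")
    X,f,a,w,win=fit(n,k,p,x,y,z,r=26)
    print(k,n,X,f,a,win)
    m=sil(n,k,*X,z,win);c=p[win[1]:win[3],win[0]:win[2]].copy();v=np.hstack([c,np.dstack([w*255,m*255,w*0]).astype(np.uint8)])
    cv2.imwrite(f"pics/f{k}{n}.png",cv2.resize(v,None,fx=5,fy=5,interpolation=0))
rows=[np.hstack([cv2.imread(f"pics/f{k}{n}.png") for n in("side","top")]) for k in "LSM"]
o=np.vstack(rows);cv2.imwrite("pics/fit.png",cv2.resize(o,(780,585)))
E
```

```text
L side [ 0.4571 -0.0347] 195.37254901960785 740.4862745098039 (np.int64(312), np.int64(257), np.int64(364), np.int64(309))
L top [ 0.4556 -0.0365] 21.568627450980394 426.19215686274504 (np.int64(360), np.int64(178), np.int64(412), np.int64(230))
S side [0.5025 0.3616] 264.19607843137254 280.7529411764706 (np.int64(273), np.int64(150), np.int64(325), np.int64(202))
S top [0.5013 0.3617] 376.7137254901961 247.09019607843135 (np.int64(229), np.int64(162), np.int64(281), np.int64(214))
M side [0.5697 0.2645] 344.16862745098047 423.4392156862745 (np.int64(304), np.int64(161), np.int64(356), np.int64(213))
M top [0.5693 0.2621] 539.7137254901961 345.74901960784314 (np.int64(260), np.int64(139), np.int64(312), np.int64(191))
```

View pics/fit.png

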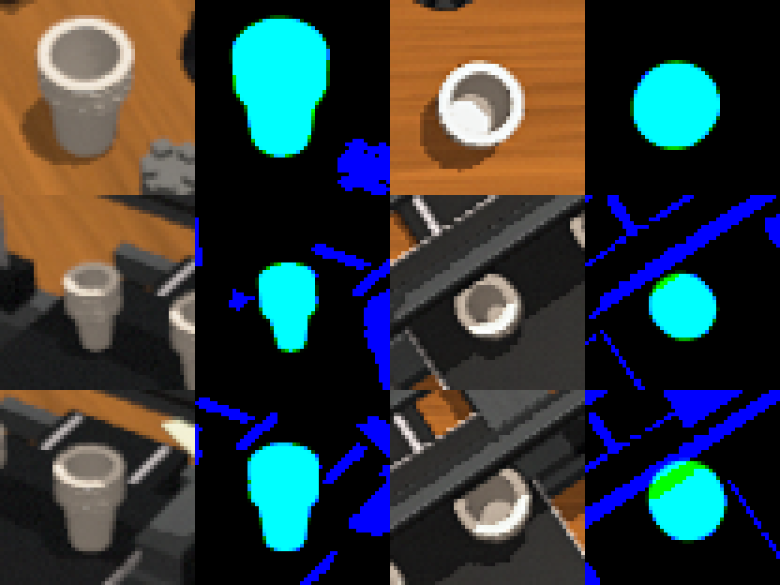

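All silhouettes fit within a pixel, and the two cameras agree to 1–2 mm. Next I'll measure the platter rings and the beam and head geometry.

Run:
```python
from h import *
np.set_printoptions(precision=4,suppress=True)
# platter rings
from scipy.optimize import minimize
for n in("side","top"):
    p=cv2.imread(f"pics/{n}0.png");g=cv2.GaussianBlur(p.max(2).astype(np.float32),(0,0),.7)
    a=np.linspace(0,2*np.pi,240)
    def f(X):
        s=0
        for r in(.04,.08):
            q=proj(n,np.stack([X[0]+r*np.cos(a),X[1]+r*np.sin(a),0*a+.045],-1)).astype(np.float32)
            ok=q[:,1]<398
            s-=cv2.remap(g,q[None,:,0],q[None,:,1],1)[0][ok].mean()
        return s
    best=min((f((x,y)),x,y) for x in np.arange(.46,.52,.002) for y in np.arange(-.39,-.32,.002))
    o=minimize(f,best[1:],method='Nelder-Mead',options=dict(initial_simplex=[best[1:],[best[1]+.002,best[2]],[best[1],best[2]+.002]]));print(n,o.x,o.fun)
for n in("side","top"):
    P=np.load(f"{n}P.npy");d=np.load(f"{n}0.npy")
    reg=(P[...,0]>.3)&(P[...,0]<.85)&(P[...,1]>.1)&(P[...,1]<.65)&(d>0)
    for lo,hi in((.073,.083),(.27,.3),(.46,.485),(.2,.268)):
        q=P[reg&(P[...,2]>lo)&(P[...,2]<hi)]
        if len(q)<30:continue
        (c,s,ang)=cv2.minAreaRect(q[:,:2].astype(np.float32));xy=q[:,:2]-q[:,:2].mean(0)
        e=np.linalg.svd(xy,full_matrices=False)[2][0]
        print(n,lo,hi,len(q),np.array(c),np.array(s),ang,'pca',np.degrees(np.arctan2(e[1],e[0])))
P=np.load("sideP.npy");print('head',P[100+0:160:4,262])
```

```text
side [ 0.4894 -0.361 ] -236.88392639160156Traceback (most recent call last):
  File "<stdin>", line 15, in <module>
  File "<stdin>", line 15, in <genexpr>
  File "<stdin>", line 11, in f
  File "h.py", line 10, in proj
    c=calibration(n);q=(np.atleast_2d(X)-c['xyz'])@R.from_quat(c['rotation']).as_matrix()
ValueError: time passes only in moves, steps and waits
```

```bash
sed -i '/^def cloud/i _C={}\ndef cal(n):\n    if n not in _C: _C[n]=calibration(n)\n    return _C[n]' h.py; sed -i 's/c=calibration(n)/c=cal(n)/' h.py
cat > b.py <<'E'
from h import *
np.set_printoptions(precision=4,suppress=True)
from scipy.optimize import minimize
for n in("side","top"):
    p=cv2.imread(f"pics/{n}0.png");g=cv2.GaussianBlur(p.max(2).astype(np.float32),(0,0),.7)
    a=np.linspace(0,2*np.pi,240)
    def f(X):
        s=0
        for r in(.04,.08):
            q=proj(n,np.stack([X[0]+r*np.cos(a),X[1]+r*np.sin(a),0*a+.045],-1)).astype(np.float32)
            ok=q[:,1]<398
            s-=cv2.remap(g,q[None,:,0],q[None,:,1],1)[0][ok].mean()
        return s
    best=min((f((x,y)),x,y) for x in np.arange(.46,.52,.002) for y in np.arange(-.39,-.32,.002))
    o=minimize(f,best[1:],method='Nelder-Mead',options=dict(initial_simplex=[best[1:],[best[1]+.002,best[2]],[best[1],best[2]+.002]]));print(n,o.x,o.fun)
for n in("side","top"):
    P=np.load(f"{n}P.npy");d=np.load(f"{n}0.npy")
    reg=(P[...,0]>.3)&(P[...,0]<.85)&(P[...,1]>.1)&(P[...,1]<.65)&(d>0)
    for lo,hi in((.073,.083),(.27,.3),(.46,.485),(.2,.268)):
        q=P[reg&(P[...,2]>lo)&(P[...,2]<hi)]
        if len(q)<30:continue
        (c,s,ang)=cv2.minAreaRect(q[:,:2].astype(np.float32));xy=q[:,:2]-q[:,:2].mean(0)
        e=np.linalg.svd(xy,full_matrices=False)[2][0]
        print(n,lo,hi,len(q),np.array(c),np.array(s),ang,'pca',np.degrees(np.arctan2(e[1],e[0])))
P=np.load("sideP.npy");print('head',P[125:155:4,262])
E
python3 b.py
```

```text
side [ 0.4894 -0.361 ] -236.88392639160156
top [ 0.4883 -0.362 ] -195.55316162109375
side 0.073 0.083 2683 [0.5581 0.3224] [0.5561 0.4196] 73.72711944580078 pca -47.51857740363251
side 0.27 0.3 1351 [0.5248 0.3287] [0.1121 0.4696] 32.294578552246094 pca -53.595229162726554
side 0.46 0.485 1402 [0.556  0.3406] [0.0492 0.4306] 33.14012908935547 pca -57.10361439244577
side 0.2 0.268 864 [0.5294 0.3222] [0.1146 0.4535] 31.920061111450195 pca -51.394254225617516
top 0.073 0.083 3557 [0.478  0.3625] [0.3109 0.5286] 30.6980037689209 pca 115.35361988295544
top 0.27 0.3 1649 [0.5267 0.3279] [0.1089 0.4622] 32.81552505493164 pca 125.68429002016855
top 0.46 0.485 3115 [0.5551 0.3419] [0.0432 0.4296] 32.7517204284668 pca 122.85280885190203
top 0.2 0.268 285 [0.5285 0.3238] [0.105  0.4379] 32.67218780517578 pca 124.28084644553361
head [[0.422  0.4286 0.3134]
 [0.4221 0.436  0.295 ]
 [0.4154 0.4152 0.2934]
 [0.4128 0.4115 0.2816]
 [0.4116 0.4137 0.2659]
 [0.4098 0.4137 0.2514]
 [0.411  0.4263 0.2283]
 [0.4261 0.499  0.1642]]
```

```bash
cat > g.py <<'E'
# usage: g.py x y z yaw dip jawsign  -> shift/turn from measured pose; tool y = finger dir
from h import *
import sys
np.set_printoptions(precision=4,suppress=True)
def pose(yaw,dip,flip=1):
    yaw,dip=np.radians([yaw,dip])
    f=np.array([np.cos(dip)*np.cos(yaw),np.cos(dip)*np.sin(yaw),-np.sin(dip)])
    z=flip*np.array([-np.sin(yaw),np.cos(yaw),0])
    return np.stack([np.cross(f,z),f,z],1)
def plan(p,Rt,s=None):
    s=s or sense();R0=R.from_quat(s['eef_rot']).as_matrix()
    sh=R0.T@(np.array(p)-s['tool_pos']);rv=R.from_matrix(R0.T@Rt).as_rotvec()
    return rv,sh
if __name__=="__main__":
    a=list(map(float,sys.argv[1:]));s=sense()
    M=R.from_quat(s['eef_rot']).as_matrix()
    print('t',s['time_s'],'pos',np.array(s['tool_pos']),'w',s['width'],'F',np.array(s['ft_force']),'j',np.array(s['joints']))
    print('y(finger)',M[:,1],'z(jaw)',M[:,2])
    if len(a)>=3:
        Rt=pose(*a[3:]) if len(a)>3 else M
        rv,sh=plan(a[:3],Rt,s);print('turn',rv,np.degrees(np.linalg.norm(rv)),'shift',sh,np.linalg.norm(sh))
E
python3 g.py .4564 -.0356 .2 33 90 1; python3 g.py .4564 -.0356 .2 33 90 -1;python3 g.py .4564 -.0356 .2
```

```text
t 0.1 pos [0.1516 0.6316 0.2303] w 0.08521361226890181 F [-0.3781 -0.2961 -0.476 ] j [ 1.1609  0.2457  1.5589  0.      1.3387 -0.1741]
y(finger) [-0.0007 -0.0015 -1.    ] z(jaw) [ 0.2336  0.9723 -0.0017]
turn [ 0.0014 -0.8118 -0.001 ] 46.51016793653807 shift [ 0.4522  0.0311 -0.5775] 0.734104778564893
t 0.1 pos [0.1516 0.6316 0.2303] w 0.08521361226890181 F [-0.3781 -0.2961 -0.476 ] j [ 1.1609  0.2457  1.5589  0.      1.3387 -0.1741]
y(finger) [-0.0007 -0.0015 -1.    ] z(jaw) [ 0.2336  0.9723 -0.0017]
turn [0.0012 2.3298 0.0018] 133.48994582436703 shift [ 0.4522  0.0311 -0.5775] 0.734104778564893
t 0.1 pos [0.1516 0.6316 0.2303] w 0.08521361226890181 F [-0.3781 -0.2961 -0.476 ] j [ 1.1609  0.2457  1.5589  0.      1.3387 -0.1741]
y(finger) [-0.0007 -0.0015 -1.    ] z(jaw) [ 0.2336  0.9723 -0.0017]
turn [0. 0. 0.] 0.0 shift [ 0.4522  0.0311 -0.5775] 0.734104778564893
```

Call:
play_rows:
  increments: [0,0,0,0,-0.04,0,0.085,0,0,0,0.08,-0.08,-0.1,0.085,0,0,0,0.452,-0.12,-0.5775,0.085,0,0,0,0.452,-0.12,-0.5775,0.085,0,0,0,0.452,-0.12,-0.5775,0.085]
  force: 40

```text
time_s: 0.52
tool_pos: [0.2205, 0.4811, 0.2956]
eef_rot: [0.702, -0.083, 0.083, -0.702]
ft_force: [1.5, -0.5, 0.9]
width: 0.085
```

```bash
python3 g.py .4564 -.0356 .2
```

```text
t 0.5167 pos [0.2205 0.4811 0.2956] w 0.08501500161011093 F [ 1.5124 -0.5001  0.8977] j [ 0.9268 -0.0896  1.7947 -0.0002  1.4369 -0.4093]
y(finger) [-0.0001 -0.0005 -1.    ] z(jaw) [ 0.2325  0.9726 -0.0005]
turn [0. 0. 0.] 0.0 shift [ 0.3496  0.0959 -0.4477] 0.5760369205310962
```

Call:
play_rows:
  increments: [0,0,0,0.35,-0.02,-0.448,0.085,0,0,0,0.35,-0.02,-0.448,0.085,0,0,0,0.35,-0.02,-0.448,0.085,0,0,0,0.35,-0.02,-0.448,0.085,0,0,0,0.35,-0.02,-0.448,0.085]

```text
time_s: 0.93
tool_pos: [0.3066, 0.2915, 0.3029]
eef_rot: [0.702, -0.083, 0.083, -0.702]
ft_force: [1.2, 0.3, 0.1]
width: 0.085
```

Call:
play_rows:
  increments: [0,0,0,0.22,0,-0.28,0.085,0,0,0,0.22,0,-0.28,0.085,0,0,0,0.22,0,-0.28,0.085,0,0,0,0.22,0,-0.28,0.085,0,0,0,0.22,0,-0.28,0.085]

```text
time_s: 1.35
tool_pos: [0.3936, 0.102, 0.303]
eef_rot: [-0.702, 0.083, -0.083, 0.702]
ft_force: [0.1, 0.7, -0.2]
width: 0.0855
```

```bash
python3 g.py .4564 -.0356 .14
```

```text
t 1.35 pos [0.3936 0.102  0.303 ] w 0.08552054446848033 F [ 0.0531  0.7165 -0.2421] j [-0.0271 -0.426   2.0539  0.0001  1.5132 -1.362 ]
y(finger) [ 0.0005  0.0001 -1.    ] z(jaw) [0.2337 0.9723 0.0002]
turn [0. 0. 0.] 0.0 shift [ 0.0931  0.163  -0.1192] 0.22238798933098924
```

Call:
play_rows:
  increments: [0,0,0,0.093,0.02,-0.119,0.085,0,0,0,0.093,0.02,-0.119,0.085,0,0,0,0.093,0.04,-0.119,0.085,0,0,0,0.093,0.08,-0.119,0.085,0,0,0,0.093,0.12,-0.119,0.085]

```text
time_s: 1.77
tool_pos: [0.4575, -0.0347, 0.1997]
eef_rot: [0.703, -0.082, 0.087, -0.701]
ft_force: [0.4, -0.3, -0.8]
width: 0.085
```

```bash
python3 g.py .4564 -.0356 .056
python3 - <<'E'
from h import *
p,d=capture("top");cv2.imwrite("pics/top1.png",p[140:260,320:500].repeat(4,0).repeat(4,1))
E
```

```text
t 1.7667 pos [ 0.4575 -0.0347  0.1997] w 0.0850025728882615 F [ 0.449  -0.2693 -0.7887] j [-0.3233 -0.1929  2.0643 -0.0006  1.2639 -1.6541]
y(finger) [ 0.0058 -0.0025 -1.    ] z(jaw) [ 0.2376  0.9714 -0.0011]
turn [0. 0. 0.] 0.0 shift [-0.0018  0.1437 -0.001 ] 0.14366894271034997
```

View pics/top1.png

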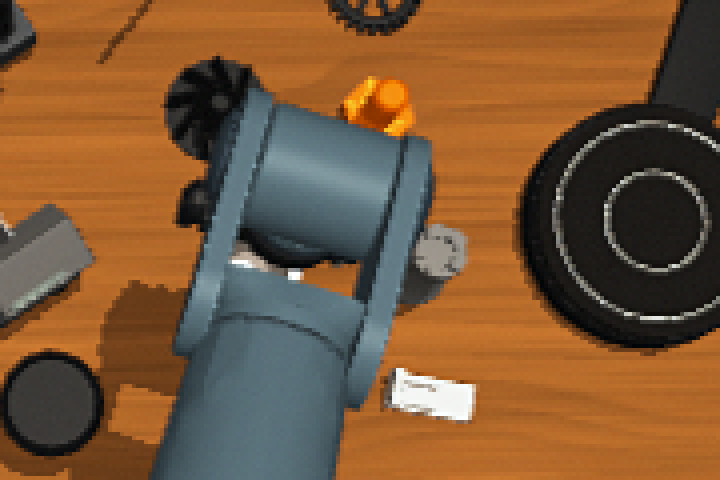

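The top view shows the gripper over the large pot with the rook at (440,250) clear of it. I'm descending.

Call:
play_rows:
  increments: [0,0,0,0,0.04,0,0.085,0,0,0,0,0.08,0,0.085,0,0,0,0,0.11,0,0.085,0,0,0,0,0.125,0,0.085,0,0,0,0,0.125,0,0.085]

```text
time_s: 2.23
tool_pos: [0.4518, -0.0298, 0.07]
eef_rot: [-0.702, 0.086, -0.08, 0.703]
ft_force: [-0.5, -0.4, -0.5]
width: 0.085
```

Call:
play_rows:
  increments: [0,0,0,0,0,0,0.06,0,0,0,0,0,0,0.06,0,0,0,0,0,0,0.06,0,0,0,0,0,0,0.06,0,0,0,0,0,0,0.06]
  force: 35

```text
time_s: 2.65
tool_pos: [0.4563, -0.0314, 0.0752]
eef_rot: [0.702, -0.082, 0.084, -0.702]
ft_force: [0.0, 0.5, 4.4]
width: 0.0688
```

```bash
python3 g.py .4888 -.3615 .2
```

```text
t 2.65 pos [ 0.4563 -0.0314  0.0752] w 0.06875698642299373 F [0.0249 0.5033 4.405 ] j [-0.3175  0.0008  2.1427  0.0001  0.9949 -1.6526]
y(finger) [ 0.0031 -0.0009 -1.    ] z(jaw) [ 0.2335  0.9723 -0.0001]
turn [0. 0. 0.] 0.0 shift [ 0.1091 -0.1244 -0.3134] 0.35439719547147275
```

Call:
play_rows:
  increments: [0,0,0,0,0,0,0.085,0,0,0,0,0,0,0.085,0,0,0,0,0,0,0.085,0,0,0,0,0.01,-0.003,0.085,0,0,0,0,0.018,-0.003,0.085]

```text
time_s: 3.07
tool_pos: [0.4544, -0.0344, 0.055]
eef_rot: [0.702, -0.083, 0.083, -0.702]
ft_force: [0.2, -0.6, -1.1]
width: 0.085
```

Call:
play_rows:
  increments: [0,0,0,0,0,0,0.085,0,0,0,0,0,0,0.06,0,0,0,0,0,0,0.06,0,0,0,0,0,0,0.06,0,0,0,0,0,0,0.06]

```text
time_s: 3.48
tool_pos: [0.4544, -0.034, 0.0556]
eef_rot: [-0.702, 0.083, -0.083, 0.702]
ft_force: [0.4, 0.1, -1.5]
width: 0.0694
```

Call:
play_rows:
  increments: [0,0,0,0,0,0,0.06,0,0,0,0,-0.02,0,0.06,0,0,0,0,-0.05,0,0.06,0,0,0,0,-0.09,0,0.06,0,0,0,0,-0.13,0,0.06]

```text
time_s: 3.9
tool_pos: [0.4533, -0.0336, 0.1862]
eef_rot: [-0.702, 0.084, -0.082, 0.702]
ft_force: [0.8, -1.0, -1.1]
width: 0.0696
```

```bash
python3 g.py .4888 -.3615 .2;  python3 - <<'E'
from h import *
p,d=capture("side");cv2.imwrite("pics/side1.png",p[150:400,200:520].repeat(2,0).repeat(2,1))
E
```

```text
t 3.9 pos [ 0.4533 -0.0336  0.1862] w 0.06960313404152486 F [ 0.7835 -1.0361 -1.0696] j [-0.3243 -0.1824  2.0812  0.      1.2454 -1.6594]
y(finger) [-0.0025  0.0008 -1.    ] z(jaw) [0.2336 0.9723 0.0002]
turn [0. 0. 0.] 0.0 shift [ 0.1111 -0.0142 -0.3105] 0.3301042473265536
```

View pics/side1.png

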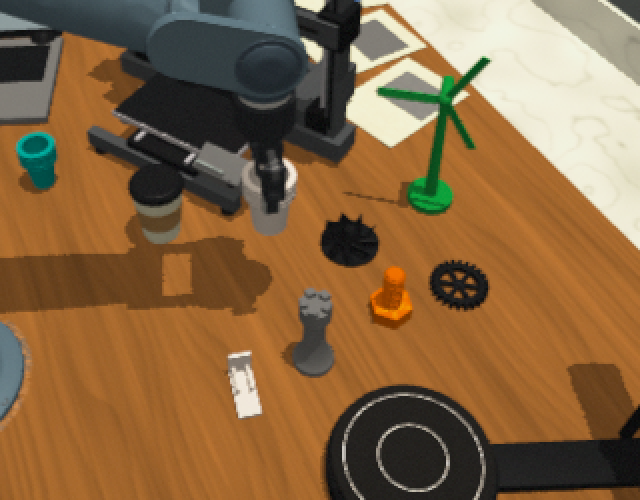

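The large pot is held and clear of the table, at (268,195) in this view. I'm moving it over the rook to the platter.

Call:
play_rows:
  increments: [0,0,0,0,-0.035,0,0.06,0,0,0,0.01,-0.065,-0.02,0.06,0,0,0,0.109,-0.065,-0.31,0.06,0,0,0,0.109,-0.065,-0.31,0.06,0,0,0,0.109,-0.065,-0.31,0.06]

```text
time_s: 4.37
tool_pos: [0.4713, -0.1818, 0.2514]
eef_rot: [0.703, -0.082, 0.083, -0.702]
ft_force: [0.9, 1.1, -1.4]
width: 0.0696
```

```bash
python3 g.py .4866 -.361 .25
```

```text
t 4.3667 pos [ 0.4713 -0.1818  0.2514] w 0.06959369418860603 F [ 0.878   1.1333 -1.4274] j [-0.593  -0.1198  1.9031  0.0001  1.356  -1.9292]
y(finger) [ 0.002  -0.0012 -1.    ] z(jaw) [ 0.2324  0.9726 -0.0007]
turn [0. 0. 0.] 0.0 shift [ 0.0565  0.0017 -0.1707] 0.17985499240094777
```

Call:
play_rows:
  increments: [0,0,0,0.0565,0,-0.171,0.06,0,0,0,0.0565,0,-0.171,0.06,0,0,0,0.0565,0,-0.171,0.06,0,0,0,0.0565,0.01,-0.171,0.06,0,0,0,0.0565,0.03,-0.171,0.06]

```text
time_s: 4.78
tool_pos: [0.4872, -0.3664, 0.2238]
eef_rot: [0.704, -0.082, 0.087, -0.7]
ft_force: [-0.2, -0.7, -0.5]
width: 0.0698
```

```bash
python3 g.py .4866 -.361 .115
```

```text
t 4.7833 pos [ 0.4872 -0.3664  0.2238] w 0.0697693134645932 F [-0.2112 -0.6717 -0.5464] j [-0.8302  0.1534  1.6776 -0.0011  1.3012 -2.1612]
y(finger) [ 0.0055 -0.0077 -1.    ] z(jaw) [ 0.2372  0.9714 -0.0061]
turn [0. 0. 0.] 0.0 shift [-0.0026  0.1088  0.0058] 0.1089707760603482
```

Call:
play_rows:
  increments: [0,0,0,0,0.03,0.001,0.06,0,0,0,0,0.06,0.001,0.06,0,0,0,0,0.085,0.001,0.06,0,0,0,0,0.1,0.001,0.06,0,0,0,0,0.1,0.001,0.06]

```text
time_s: 5.2
tool_pos: [0.484, -0.3564, 0.1155]
eef_rot: [-0.7, 0.086, -0.081, 0.704]
ft_force: [-0.5, -0.0, -1.7]
width: 0.0698
```

```bash
python3 g.py .4866 -.361 .102
```

```text
t 5.2 pos [ 0.484  -0.3564  0.1155] w 0.06984033910427467 F [-0.4521 -0.0258 -1.7484] j [-0.8232  0.2663  1.7583 -0.      1.126  -2.158 ]
y(finger) [-0.0061  0.0066 -1.    ] z(jaw) [0.2338 0.9723 0.005 ]
turn [0. 0. 0.] 0.0 shift [ 0.0037  0.0134 -0.0039] 0.014477725568633852
```

Call:
play_rows:
  increments: [0,0,0,0,0.002,0,0.06,0,0,0,0,0.005,0,0.06,0,0,0,0,0.008,0,0.06,0,0,0,0,0.011,0,0.06,0,0,0,0,0.0125,0,0.06]

```text
time_s: 5.62
tool_pos: [0.4866, -0.359, 0.1086]
eef_rot: [0.702, -0.083, 0.083, -0.702]
ft_force: [0.5, -0.4, -1.0]
width: 0.0698
```

Call:
play_rows:
  increments: [0,0,0,0,0.001,0,0.06,0,0,0,0,0.002,0,0.06,0,0,0,0,0.0025,0,0.06,0,0,0,0,0.0025,0,0.06,0,0,0,0,0.0025,0,0.06]

```text
time_s: 6.03
tool_pos: [0.4863, -0.3588, 0.1057]
eef_rot: [0.702, -0.083, 0.083, -0.702]
ft_force: [-0.2, -0.3, -1.7]
width: 0.0695
```

```bash
python3 g.py .4866 -.361 .102
```

```text
t 6.0333 pos [ 0.4863 -0.3588  0.1057] w 0.06947677288260089 F [-0.2414 -0.3369 -1.7159] j [-0.823   0.2818  1.7594 -0.      1.1002 -2.158 ]
y(finger) [ 0.0001 -0.0001 -1.    ] z(jaw) [ 0.2336  0.9723 -0.0001]
turn [0. 0. 0.] 0.0 shift [ 0.0008  0.0037 -0.0021] 0.00432368181264204
```

Call:
play_rows:
  increments: [0,0,0,0,0.001,-0.001,0.06,0,0,0,0,0.002,-0.002,0.06,0,0,0,0,0.003,-0.002,0.06,0,0,0,0,0.004,-0.002,0.06,0,0,0,0,0.004,-0.002,0.06]

```text
time_s: 6.45
tool_pos: [0.4857, -0.3606, 0.1013]
eef_rot: [-0.702, 0.083, -0.083, 0.702]
ft_force: [-0.4, -0.5, -0.4]
width: 0.0697
```

Call:
play_rows:
  increments: [0,0,0,0,0.0005,0,0.06,0,0,0,0,0.001,0,0.06,0,0,0,0,0.001,0,0.06,0,0,0,0,0.001,0,0.06]

```text
time_s: 6.78
tool_pos: [0.4858, -0.3607, 0.1006]
eef_rot: [0.702, -0.083, 0.083, -0.702]
ft_force: [-0.4, -0.2, -0.8]
width: 0.0697
```

Call:
play_rows:
  increments: [0,0,0,0,0.0007,0,0.06,0,0,0,0,0.0014,0,0.06,0,0,0,0,0.0014,0,0.06,0,0,0,0,0.0014,0,0.06]

```text
time_s: 7.12
tool_pos: [0.4862, -0.3609, 0.1003]
eef_rot: [0.702, -0.083, 0.083, -0.702]
ft_force: [-2.3, 2.3, 6.1]
width: 0.0698
```

Contact is at 6 N. Releasing and rising.

Call:
play_rows:
  increments: [0,0,0,0,0,0,0.085,0,0,0,0,0,0,0.085,0,0,0,0,0,0,0.085,0,0,0,0,-0.02,0,0.085,0,0,0,0,-0.06,0,0.085]

```text
time_s: 7.53
tool_pos: [0.4829, -0.3578, 0.1537]
eef_rot: [-0.699, 0.087, -0.08, 0.705]
ft_force: [1.2, -1.4, -1.0]
width: 0.0851
```

Call:
play_rows:
  increments: [0,0,0,0,-0.04,0,0.085,0,0,0,-0.04,-0.08,0,0.085,0,0,0,-0.08,-0.12,0.02,0.085,0,0,0,-0.08,-0.15,0.06,0.085,0,0,0,-0.08,-0.15,0.1,0.085]

```text
time_s: 7.95
tool_pos: [0.4288, -0.2694, 0.3045]
eef_rot: [0.703, -0.083, 0.086, -0.701]
ft_force: [1.3, 0.7, 1.4]
width: 0.0847
```

```bash
python3 g.py .4 0.05 .25 33 30 1
python3 - <<'E'
from h import *
for n in("side","top"):
    p,d=capture(n);cv2.imwrite(f"pics/{n}2.png",p)
    X,f,a,w,win=fit(n,'L',p,.489,-.36,.045,r=22);print(n,X,f,a)
    q=p[180:400,300:640] if n=="side" else p[100:300,300:600]
    cv2.imwrite(f"pics/{n}2c.png",q.repeat(2,0).repeat(2,1))
E
```

```text
t 7.95 pos [ 0.4288 -0.2694  0.3045] w 0.08473145439562166 F [1.3337 0.7306 1.3689] j [-0.7849 -0.1568  1.8398 -0.0006  1.4528 -2.1152]
y(finger) [ 0.0037 -0.0046 -1.    ] z(jaw) [ 0.2381  0.9712 -0.0035]
turn [ 0.4312 -0.7358 -0.9833] 74.57865060863759 shift [-0.1042  0.0529  0.3036] 0.3252900704982067
side [ 0.49157215 -0.36180311] 134.921568627451 1150.7686274509804
top [ 0.52298032 -0.39153494] 653.7529411764706 461.2392156862745
```

View pics/side2.png

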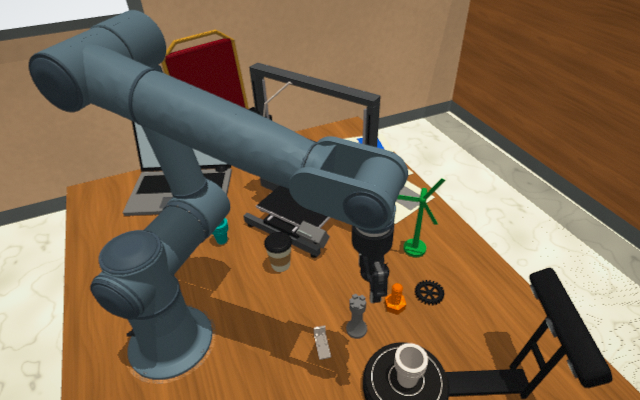

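The large pot stands upright on the platter, at about (410,365) in the side view. Before tilting the tool at the printer I'll check reach with a simple planar model fitted from the joint data.

```bash
cat > ik.py <<'E'
import numpy as np
from scipy.optimize import least_squares
D=[((1.1609,.2457,1.5589),(.1516,.6316,.2303)),((-.3175,.0008,2.1427),(.4563,-.0314,.0752)),((-.823,.2818,1.7594),(.4863,-.3588,.1057)),((-.3243,-.1824,2.0812),(.4533,-.0336,.1862)),((-.593,-.1198,1.9031),(.4713,-.1818,.2514))]
def f(p):
    o=[]
    for (a,b,c),(x,y,z) in D:
        r=p[0]*np.sin(b)+p[1]*np.sin(b+c)+p[4]*np.sin(b+np.pi/2*0)*0
        r+=p[5];l=p[3]
        o+=[r*np.cos(a)-l*np.sin(a)-x,r*np.sin(a)+l*np.cos(a)-y,p[2]+p[0]*np.cos(b)+p[1]*np.cos(b+c)-z]
    return o
s=least_squares(f,[.45,.4,-.1,.1,0,0]);print(s.x,np.abs(s.fun).max())
E
python3 ik.py
```

```text
[ 0.41157964  0.56728686 -0.0344722   0.11261176  0.         -0.02146904] 0.011713807911720553
```

```bash
python3 g.py .40 0.12 .30 32.8 40 1
```

```text
t 8.05 pos [ 0.4307 -0.2657  0.3047] w 0.08479298143248114 F [ 0.5696 -0.0255  0.0403] j [-0.7777 -0.1588  1.8412  0.001   1.452  -2.116 ]
y(finger) [ 0.0058 -0.0044 -1.    ] z(jaw) [ 0.2305  0.9731 -0.0029]
turn [ 0.3557 -0.7496 -0.8187] 66.78439579897284 shift [-0.1188  0.0028  0.3683] 0.38698459451469835
```

Call:
play_rows:
  increments: [0.356,-0.75,-0.819,-0.119,0,0.37,0.085,0.356,-0.75,-0.819,-0.119,0,0.37,0.085,0.356,-0.75,-0.819,-0.119,0,0.37,0.085,0.356,-0.75,-0.819,-0.119,0,0.37,0.085,0.356,-0.75,-0.819,-0.119,0,0.37,0.085]

```text
time_s: 8.47
tool_pos: [0.4137, -0.0589, 0.3]
eef_rot: [-0.636, -0.221, -0.1, 0.733]
ft_force: [1.2, 0.7, 0.4]
width: 0.0852
```

```bash
python3 g.py .40 0.12 .30 32.8 40 1
```

```text
t 8.4667 pos [ 0.4137 -0.0589  0.3   ] w 0.08517927157364975 F [1.2418 0.7469 0.3982] j [-0.6818 -0.6888  2.2699  0.4272  1.3351 -2.4833]
y(finger) [ 0.4281  0.1714 -0.8873] z(jaw) [-0.1973  0.9759  0.0932]
turn [ 0.1607 -0.3513 -0.3795] 31.026199403312354 shift [0.0121 0.0248 0.1773] 0.17940060405274455
```

```bash
python3 g.py .46 0.17 .28 32.8 40 1
```

```text
t 8.4667 pos [ 0.4137 -0.0589  0.3   ] w 0.08517927157364975 F [1.2418 0.7469 0.3982] j [-0.6818 -0.6888  2.2699  0.4272  1.3351 -2.4833]
y(finger) [ 0.4281  0.1714 -0.8873] z(jaw) [-0.1973  0.9759  0.0932]
turn [ 0.1607 -0.3513 -0.3795] 31.026199403312354 shift [0.0628 0.0768 0.2124] 0.2343659855726795
```

Call:
play_rows:
  increments: [0,0,0,0.063,0.077,0.212,0.085,0,0,0,0.063,0.077,0.212,0.085,0.05,-0.12,-0.13,0.063,0.077,0.212,0.085,0.1,-0.2,-0.22,0.063,0.077,0.212,0.085,0.13,-0.28,-0.3,0.063,0.077,0.212,0.085]

```text
time_s: 8.88
tool_pos: [0.4561, 0.1446, 0.2824]
eef_rot: [-0.567, -0.395, -0.104, 0.715]
ft_force: [0.3, -1.1, 0.3]
width: 0.0846
```

```bash
python3 g.py .486 0.2095 .2 32.8 40 1
```

```text
t 8.8833 pos [0.4561 0.1446 0.2824] w 0.0846300245383697 F [ 0.2681 -1.1456  0.261 ] j [-0.1795 -0.6966  2.3768  0.5802  0.9222 -2.4239]
y(finger) [ 0.5971  0.3357 -0.7285] z(jaw) [-0.4466  0.8936  0.0456]
turn [ 0.0478 -0.1081 -0.1165] 9.508455332036842 shift [-0.017   0.0997  0.0409] 0.10907617540882453
```

Call:
play_rows:
  increments: [0,0,0,-0.015,0.06,0.03,0.085,0.048,-0.108,-0.117,-0.015,0.06,0.03,0.085,0.048,-0.108,-0.117,-0.017,0.1,0.041,0.085,0.048,-0.108,-0.117,-0.017,0.1,0.041,0.085,0.048,-0.108,-0.117,-0.017,0.1,0.041,0.085]

```text
time_s: 9.3
tool_pos: [0.4813, 0.2129, 0.2011]
eef_rot: [-0.535, -0.459, -0.101, 0.701]
ft_force: [-0.5, 0.0, 0.5]
width: 0.0852
```

```bash
python3 g.py .486 0.2095 .144 32.8 40 1;  python3 - <<'E'
from h import *
for n in("side","top"):
    p,d=capture(n);cv2.imwrite(f"pics/{n}3.png",p)
    if n=="top":
        print(fit(n,'L',p,.489,-.36,.045,r=22)[:3])
p=cv2.imread("pics/side3.png");cv2.imwrite("pics/side3c.png",p[60:340,180:560].repeat(2,0).repeat(2,1)) 
E
```

```text
t 9.3 pos [0.4813 0.2129 0.2011] w 0.08523201644069657 F [-0.5255  0.0491  0.5431] j [-0.0091 -0.4356  2.4127  0.8585  0.5755 -2.7424]
y(finger) [ 0.6338  0.4062 -0.6583] z(jaw) [-0.5364  0.8439  0.0043]
turn [ 0.002  -0.0074 -0.0204] 1.2495756491900414 shift [-0.0416  0.0392 -0.0057] 0.05744636403373956
(array([ 0.49073214, -0.36385677]), np.float64(202.8470588235294), np.float64(524.5529411764705))
```

View pics/side3c.png

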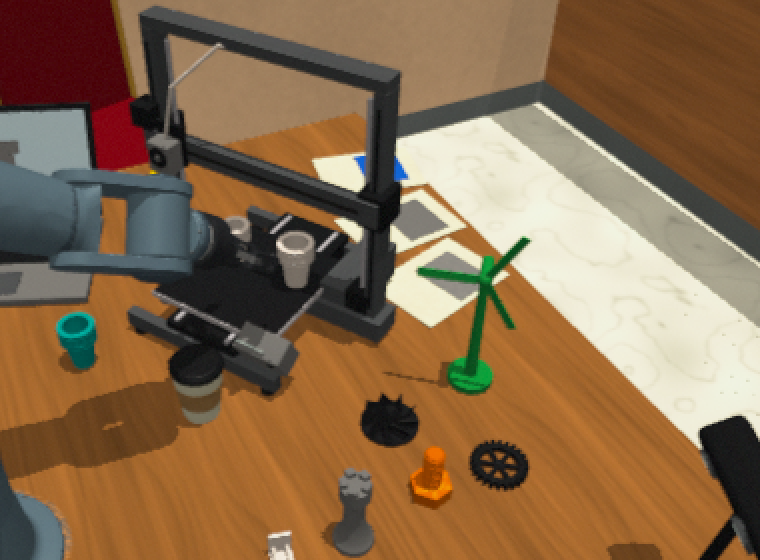

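View pics/top3.png

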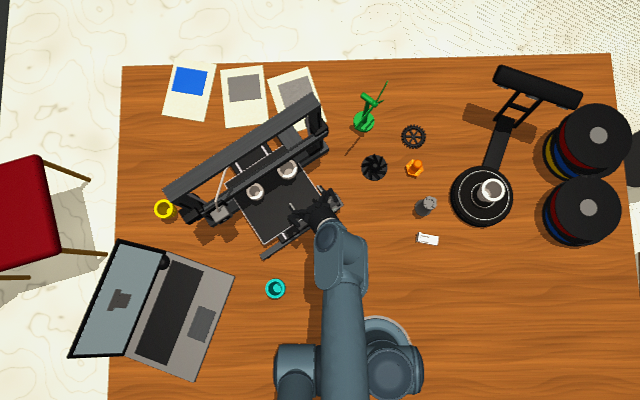

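The side view shows the gripper in front of the medium pot at (295,255), but joint 6 is at its range end. I'll take the equivalent grasp with the jaws turned half round, which unwinds joint 6 in the positive direction.

Call:
play_rows:
  increments: [0,0.12,0,0,-0.005,0,0.085,0,0.24,0,0,-0.01,0,0.085,0,0.36,0,0,-0.02,0,0.085,0,0.48,0,0,-0.02,0,0.085,0,0.6,0,0,-0.02,0,0.085]

```text
time_s: 9.82
tool_pos: [0.4719, 0.2026, 0.2226]
eef_rot: [-0.479, -0.235, -0.262, 0.804]
ft_force: [-0.3, 1.0, -0.1]
width: 0.0846
```

```bash
python3 g.py .486 0.2095 .18 32.8 40 -1
```

```text
t 9.8167 pos [0.4719 0.2026 0.2226] w 0.08457913686607361 F [-0.3246  1.0486 -0.1331] j [-0.0409 -0.5315  2.4344  0.811   0.6338 -2.0904]
y(finger) [ 0.6458  0.4033 -0.6483] z(jaw) [-0.1263  0.8938  0.4303]
turn [0.0049 2.5318 0.0166] 145.064354654288 shift [-0.0175  0.0395 -0.014 ] 0.04537257213653519
```

Call:
play_rows:
  increments: [0,0.125,0,0,0,0,0.085,0,0.25,0,0,0,0,0.085,0,0.37,0,0,0,0,0.085,0,0.5,0,0,0,0,0.085,0,0.62,0,0,0,0,0.085]

```text
time_s: 10.23
tool_pos: [0.4718, 0.2028, 0.222]
eef_rot: [-0.377, 0.023, -0.395, 0.837]
ft_force: [0.2, 0.1, 0.2]
width: 0.0846
```

Call:
play_rows:
  increments: [0,0.125,0,0,0,0,0.085,0,0.25,0,0,0,0,0.085,0,0.37,0,0,0,0,0.085,0,0.5,0,0,0,0,0.085,0,0.62,0,0,0,0,0.085]

```text
time_s: 10.65
tool_pos: [0.4718, 0.2028, 0.2219]
eef_rot: [-0.238, 0.277, -0.491, 0.791]
ft_force: [0.3, -0.4, -0.9]
width: 0.085
```

Call:
play_rows:
  increments: [0,0.125,0,0,0,0,0.085,0,0.25,0,0,0,0,0.085,0,0.37,0,0,0,0,0.085,0,0.5,0,0,0,0,0.085,0,0.62,0,0,0,0,0.085]

```text
time_s: 11.07
tool_pos: [0.4718, 0.2028, 0.222]
eef_rot: [-0.077, 0.505, -0.541, 0.668]
ft_force: [-0.5, 0.2, -0.0]
width: 0.0851
```

```bash
python3 g.py .486 0.2095 .15 32.8 40 -1
```

```text
t 11.0667 pos [0.4718 0.2028 0.222 ] w 0.08513768425827732 F [-0.5063  0.1608 -0.0055] j [-0.0406 -0.5301  2.4344  0.811   0.6338 -0.2302]
y(finger) [ 0.6448  0.4035 -0.6491] z(jaw) [ 0.7585 -0.4427  0.4782]
turn [-0.0069  0.6713  0.0115] 38.46770837164217 shift [ 0.0358  0.0586 -0.0266] 0.07366084842104983
```

Call:
play_rows:
  increments: [-0.001,0.125,0.002,0,0,0,0.085,-0.002,0.25,0.004,0,0,0,0.085,-0.004,0.37,0.006,0,0,0,0.085,-0.005,0.5,0.008,0,0,0,0.085,-0.007,0.62,0.011,0,0,0,0.085]

```text
time_s: 11.48
tool_pos: [0.4718, 0.2028, 0.2219]
eef_rot: [0.092, 0.687, -0.533, 0.485]
ft_force: [0.0, -0.1, 0.4]
width: 0.085
```

```bash
python3 g.py .486 0.2095 .143 32.8 40 -1
```

```text
t 11.4833 pos [0.4718 0.2028 0.2219] w 0.08500943734785882 F [ 0.0466 -0.1069  0.4449] j [-0.05   -0.5296  2.4369  0.8382  0.6445  0.3604]
y(finger) [ 0.6434  0.415  -0.6433] z(jaw) [ 0.569  -0.8214  0.0391]
turn [0.0003 0.0514 0.0006] 2.9433373827838443 shift [ 0.0504  0.0627 -0.0005] 0.0805018862506204
```

Call:
play_rows:
  increments: [0,0.051,0,0.015,0.018,0,0.085,0,0.051,0,0.03,0.037,0,0.085,0,0.051,0,0.044,0.055,0,0.085,0,0.051,0,0.05,0.063,0,0.085,0,0.051,0,0.05,0.063,0,0.085]

```text
time_s: 11.9
tool_pos: [0.4854, 0.2096, 0.1396]
eef_rot: [0.102, 0.699, -0.531, 0.467]
ft_force: [0.4, -0.4, -0.1]
width: 0.0851
```

```bash
python3 g.py .5785 0.2691 .143 32.8 40 -1;  python3 - <<'E'
from h import *
for n in("side","top"):
    p,d=capture(n);cv2.imwrite(f"pics/{n}4.png",p)
p=cv2.imread("pics/side4.png")[110:270,220:420].repeat(3,0).repeat(3,1);cv2.imwrite("pics/side4c.png",p) 
p=cv2.imread("pics/top4.png")[110:260,180:380].repeat(4,0).repeat(4,1);cv2.imwrite("pics/top4c.png",p) 
E
```

```text
t 11.9 pos [0.4854 0.2096 0.1396] w 0.08511676784753436 F [ 0.439  -0.3622 -0.0656] j [-0.027  -0.2754  2.4408  1.1682  0.4898  0.0293]
y(finger) [ 0.6392  0.4157 -0.647 ] z(jaw) [ 0.5455 -0.8381  0.0005]
turn [0.0032 0.0033 0.0055] 0.40916388893917655 shift [-0.0741  0.0821  0.0009] 0.11058453936997754
```

View pics/side4c.png

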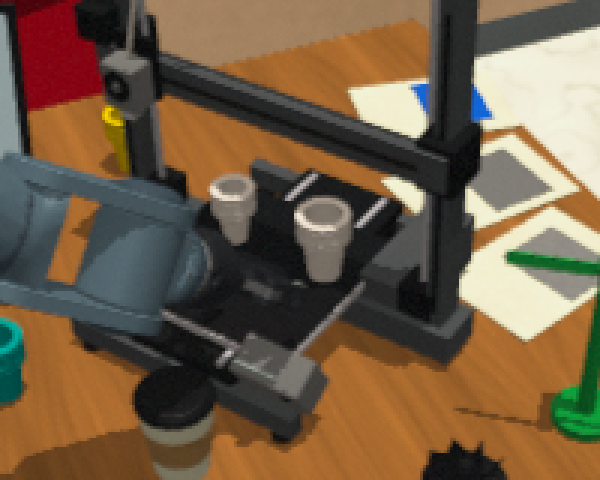

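View pics/top4c.png

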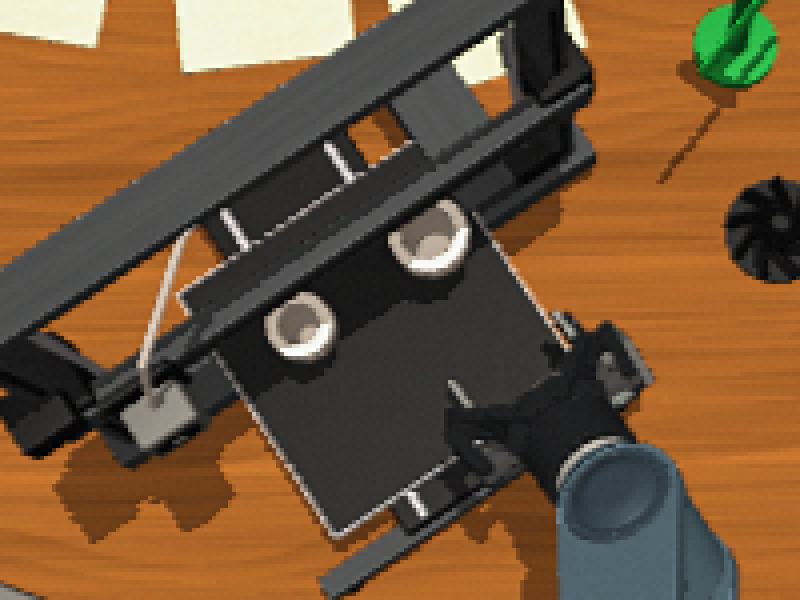

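The side view shows the open fingers at about (280,285), in front of the medium pot (322,240) and aligned with it. I'm advancing.

Call:
play_rows:
  increments: [0.003,0.003,0.005,-0.012,0.013,0,0.085,0.003,0.003,0.005,-0.024,0.027,0,0.085,0.003,0.003,0.005,-0.036,0.04,0.001,0.085,0.003,0.003,0.005,-0.046,0.051,0.001,0.085,0.003,0.003,0.005,-0.05,0.055,0.001,0.085]

```text
time_s: 12.42
tool_pos: [0.5507, 0.2507, 0.1461]
eef_rot: [0.107, 0.698, -0.529, 0.47]
ft_force: [1.1, -0.3, 0.1]
width: 0.085
```

```bash
python3 g.py .5785 0.2691 .143 32.8 40 -1;  python3 - <<'E'
from h import *
for n in("side","top"):
    p,d=capture(n);cv2.imwrite(f"pics/{n}5.png",p)
p=cv2.imread("pics/side5.png")[110:270,220:420].repeat(3,0).repeat(3,1);cv2.imwrite("pics/side5c.png",p) 
p=cv2.imread("pics/top5.png")[110:260,180:380].repeat(4,0).repeat(4,1);cv2.imwrite("pics/top5c.png",p) 
E
```

```text
t 12.4167 pos [0.5507 0.2507 0.1461] w 0.08499714152980878 F [ 1.0852 -0.2725  0.104 ] j [ 0.0823 -0.067   2.2567  1.2351  0.3933  0.0304]
y(finger) [ 0.6471  0.4165 -0.6386] z(jaw) [ 0.5427 -0.8399  0.0021]
turn [-0.0005  0.0024 -0.0054] 0.34019188308446047 shift [-0.0189  0.0277 -0.0003] 0.03349221044251704
```

View pics/side5c.png

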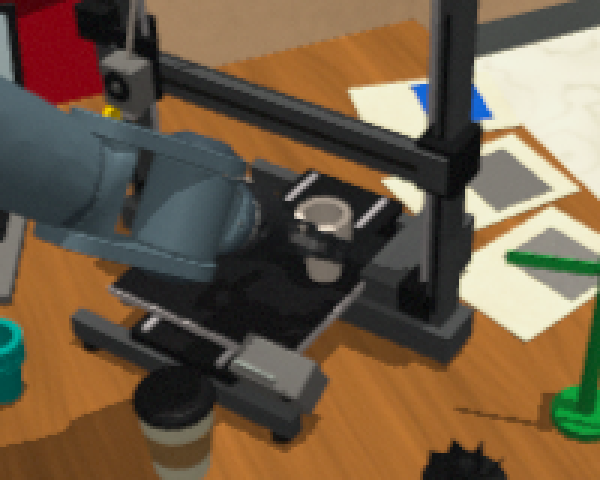

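View pics/top5c.png

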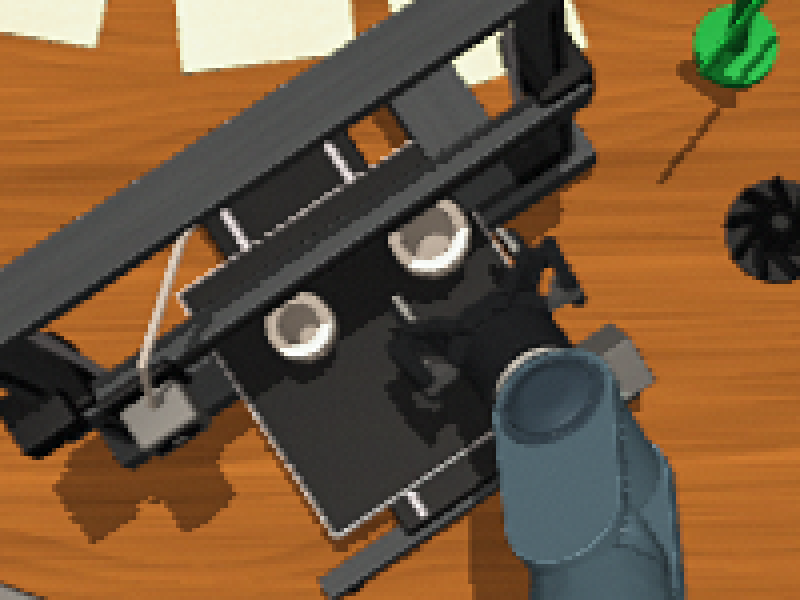

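Call:
play_rows:
  increments: [0,0.002,-0.004,-0.004,0.006,0,0.085,0,0.002,-0.004,-0.009,0.013,0,0.085,0,0.002,-0.004,-0.014,0.02,0,0.085,0,0.002,-0.004,-0.018,0.026,0,0.085,0,0.002,-0.004,-0.019,0.027,0,0.085]

```text
time_s: 12.93
tool_pos: [0.5762, 0.2686, 0.1394]
eef_rot: [0.105, 0.7, -0.531, 0.466]
ft_force: [-0.0, -0.3, 0.3]
width: 0.085
```

```bash
python3 g.py .5785 0.2691 .143 32.8 40 -1;  python3 - <<'E'
from h import *
for n in("side","top"):
    p,d=capture(n);cv2.imwrite(f"pics/{n}6.png",p)
p=cv2.imread("pics/side6.png")[110:270,220:420].repeat(3,0).repeat(3,1);cv2.imwrite("pics/side6c.png",p) 
p=cv2.imread("pics/top6.png")[110:260,180:380].repeat(4,0).repeat(4,1);cv2.imwrite("pics/top6c.png",p) 
E
```

```text
t 12.9333 pos [0.5762 0.2686 0.1394] w 0.085007150545135 F [-0.0385 -0.2618  0.2787] j [0.1199 0.0242 2.179  1.239  0.3624 0.0509]
y(finger) [ 0.6409  0.4148 -0.6459] z(jaw) [ 0.5414 -0.8408 -0.0028]
turn [ 0.0015 -0.0024  0.004 ] 0.2803921897016134 shift [-0.0042 -0.0007  0.0008] 0.004322350318855308
```

View pics/side6c.png

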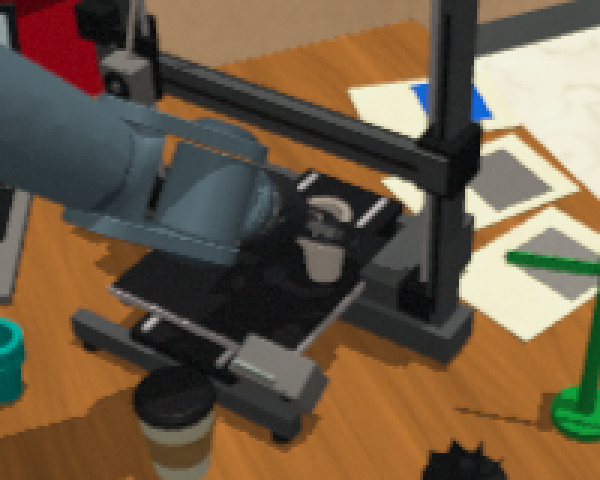

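View pics/top6c.png

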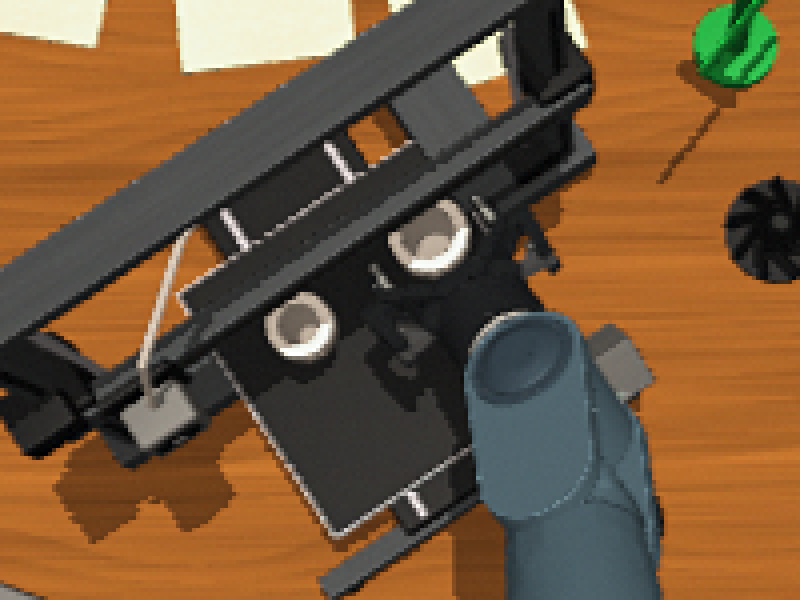

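The side view shows a finger across the collar at (322,235), with the gripper body below and in front of the beam. Closing.

Call:
play_rows:
  increments: [0.001,-0.002,0.003,-0.004,-0.001,0.001,0.085,0.001,-0.002,0.003,-0.004,-0.001,0.001,0.05,0.001,-0.002,0.003,-0.004,-0.001,0.001,0.05,0.001,-0.002,0.003,-0.004,-0.001,0.001,0.05,0.001,-0.002,0.003,-0.004,-0.001,0.001,0.05]
  force: 30

```text
time_s: 13.45
tool_pos: [0.5775, 0.2682, 0.1434]
eef_rot: [0.106, 0.699, -0.531, 0.467]
ft_force: [-0.7, -0.5, 1.5]
width: 0.058
```

Call:
play_rows:
  increments: [0,0,0,0,0,0,0.05,0,0,0,0,0,0,0.05]

```text
time_s: 13.62
tool_pos: [0.5776, 0.2683, 0.1434]
eef_rot: [0.106, 0.699, -0.531, 0.467]
ft_force: [-0.0, 0.3, 2.5]
width: 0.0578
```

```bash
python3 g.py .5785 0.2691 .147 32.8 40 -1;  python3 - <<'E'
from h import *
for n in("side","top"):
    p,d=capture(n);cv2.imwrite(f"pics/{n}7.png",p)
p=cv2.imread("pics/side7.png")[110:270,220:420].repeat(3,0).repeat(3,1);cv2.imwrite("pics/side7c.png",p) 
E
```

```text
t 13.6167 pos [0.5776 0.2683 0.1434] w 0.0577923092615635 F [-0.0263  0.2689  2.4894] j [0.1188 0.0183 2.1771 1.2292 0.3642 0.0602]
y(finger) [ 0.6436  0.4148 -0.6432] z(jaw) [ 0.5414 -0.8407 -0.0004]
turn [ 0.     -0.0005  0.0006] 0.044554538007046535 shift [-0.0035 -0.0014 -0.0002] 0.0038050092798531387
```

View pics/side7c.png

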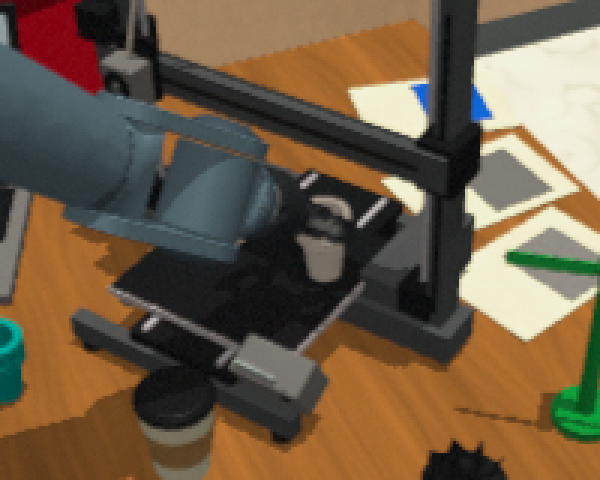

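Call:
play_rows:
  increments: [0,0,0,-0.0015,-0.0013,0,0.05,0,0,0,-0.003,-0.0026,0,0.05,0,0,0,-0.0045,-0.0038,0,0.05,0,0,0,-0.006,-0.005,0,0.05,0,0,0,-0.006,-0.005,0,0.05]

```text
time_s: 14.13
tool_pos: [0.5774, 0.2683, 0.1511]
eef_rot: [0.105, 0.699, -0.531, 0.467]
ft_force: [0.1, 0.8, -0.5]
width: 0.0578
```

```bash
python3 g.py .5785 0.2691 .147 32.8 40 -1;  python3 - <<'E'
from h import *
for n in("side","top"):
    p,d=capture(n);cv2.imwrite(f"pics/{n}8.png",p)
p=cv2.imread("pics/side8.png")[150:230,280:360].repeat(7,0).repeat(7,1);cv2.imwrite("pics/side8c.png",p) 
E
```

```text
t 14.1333 pos [0.5774 0.2683 0.1511] w 0.057822238058412204 F [ 0.0662  0.7737 -0.4599] j [0.119  0.0017 2.1757 1.1841 0.3707 0.1082]
y(finger) [ 0.6432  0.4148 -0.6436] z(jaw) [ 0.5417 -0.8406 -0.0004]
turn [ 0.0003 -0.0003  0.001 ] 0.06402901461031885 shift [ 0.0022  0.0036 -0.0001] 0.00428021144424891
```

View pics/side8c.png

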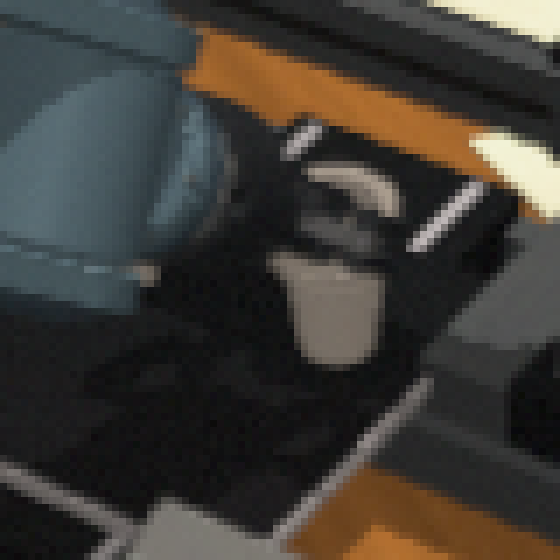

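The medium pot is lifted and upright, with its foot at (338,355). I'm withdrawing straight back from under the beam.

Call:
play_rows:
  increments: [0,0,0,0.01,-0.011,0,0.05,0,0,0,0.024,-0.027,0,0.05,0,0,0,0.038,-0.042,0,0.05,0,0,0,0.05,-0.055,0,0.05,0,0,0,0.055,-0.061,0,0.05]

```text
time_s: 14.65
tool_pos: [0.5065, 0.2232, 0.1468]
eef_rot: [0.105, 0.7, -0.531, 0.466]
ft_force: [-1.2, -0.3, -0.8]
width: 0.0578
```

```bash
python3 g.py .51 0.15 .27 20 40 -1
```

```text
t 14.65 pos [0.5065 0.2232 0.1468] w 0.057799233724326424 F [-1.2004 -0.3291 -0.8461] j [ 0.0153 -0.2148  2.379   1.1685  0.4553  0.0617]
y(finger) [ 0.642   0.4145 -0.645 ] z(jaw) [ 0.5414 -0.8408 -0.0015]
turn [0.1716 0.1424 0.003 ] 12.777841474037753 shift [-0.0706 -0.1076  0.0633] 0.1434054231587035
```

Call:
play_rows:
  increments: [0,0,0,-0.02,-0.018,0,0.05,0,0,0,-0.045,-0.045,0.01,0.05,0.06,0.05,0.001,-0.06,-0.07,0.03,0.05,0.12,0.1,0.002,-0.07,-0.1,0.05,0.05,0.17,0.142,0.003,-0.07,-0.108,0.063,0.05]

```text
time_s: 15.07
tool_pos: [0.513, 0.1486, 0.2784]
eef_rot: [0.188, 0.68, -0.579, 0.409]
ft_force: [1.1, -0.2, -0.1]
width: 0.0576
```

```bash
python3 g.py .49 -0.05 .27 -12 40 -1
```

```text
t 15.0667 pos [0.513  0.1486 0.2784] w 0.05758553747354786 F [ 1.096  -0.1782 -0.1458] j [-0.0924 -0.5547  2.3494  0.6136  0.6008  0.753 ]
y(finger) [ 0.7287  0.2594 -0.6338] z(jaw) [ 0.3387 -0.9409  0.0043]
turn [ 0.4245  0.3575 -0.0125] 31.806158520366466 shift [ 0.0635 -0.063   0.1791] 0.20015715410451912
```

Call:
play_rows:
  increments: [0.084,0.071,0,0.014,-0.014,0.038,0.05,0.168,0.142,0,0.027,-0.027,0.075,0.05,0.252,0.213,0,0.04,-0.04,0.112,0.05,0.34,0.285,0,0.052,-0.052,0.148,0.05,0.4245,0.3575,-0.01,0.0635,-0.063,0.179,0.05]

```text
time_s: 15.48
tool_pos: [0.4882, -0.0505, 0.2629]
eef_rot: [-0.362, -0.607, 0.67, -0.227]
ft_force: [0.8, 0.4, -0.6]
width: 0.0581
```

```bash
python3 g.py .4977 -0.3697 .25 -45 40 -1
```

```text
t 15.4833 pos [ 0.4882 -0.0505  0.2629] w 0.058056280974653894 F [ 0.8382  0.4381 -0.5521] j [-0.419  -0.7009  2.451   0.301   0.5576  1.1766]
y(finger) [ 0.7442 -0.1597 -0.6486] z(jaw) [-0.2093 -0.9778  0.0007]
turn [0.4383 0.3715 0.0072] 32.92039396710212 shift [-0.0394  0.0664  0.3101] 0.3195906950528211
```

Call:
play_rows:
  increments: [0.07,0.06,0,-0.006,0.008,0.039,0.05,0.14,0.12,0,-0.01,0.016,0.078,0.05,0.21,0.18,0,-0.015,0.024,0.117,0.05,0.28,0.24,0.003,-0.02,0.033,0.156,0.05,0.35,0.3,0.005,-0.025,0.041,0.194,0.05]

```text
time_s: 15.9
tool_pos: [0.4957, -0.25, 0.2553]
eef_rot: [-0.493, -0.508, 0.703, -0.07]
ft_force: [0.4, -0.2, -0.2]
width: 0.0579
```

```bash
python3 g.py .4977 -0.3697 .245 -45 40 -1
```

```text
t 15.9 pos [ 0.4957 -0.25    0.2553] w 0.057893285714662235 F [ 0.4489 -0.2404 -0.1916] j [-0.6729 -0.4221  2.304   0.009   0.39    1.5622]
y(finger) [ 0.5997 -0.4736 -0.6451] z(jaw) [-0.6211 -0.7838 -0.002 ]
turn [0.0895 0.0727 0.0031] 6.609015440260939 shift [-0.0412  0.0645  0.0926] 0.120165891883924
```

Call:
play_rows:
  increments: [0.03,0.024,0,-0.013,0.02,0.03,0.05,0.06,0.048,0.001,-0.026,0.04,0.06,0.05,0.089,0.072,0.003,-0.038,0.06,0.085,0.05,0.089,0.072,0.003,-0.041,0.064,0.0925,0.05,0.089,0.072,0.003,-0.041,0.064,0.0925,0.05]

```text
time_s: 16.32
tool_pos: [0.4979, -0.3694, 0.2447]
eef_rot: [-0.52, -0.479, 0.707, -0.031]
ft_force: [-0.3, -0.5, 0.3]
width: 0.0577
```

Call:
play_rows:
  increments: [0,0,0,0,0,0,0.05,0,0,0,0,0,0,0.05,0,0,0,0,0,0,0.05]

```text
time_s: 16.57
tool_pos: [0.4983, -0.366, 0.2452]
eef_rot: [-0.519, -0.48, 0.707, -0.033]
ft_force: [-0.1, 0.4, -0.4]
width: 0.058
```

```bash
python3 g.py .4977 -0.3697 .225 -45 40 -1;  python3 - <<'E'
from h import *
for n in("side","top"):
    p,d=capture(n);cv2.imwrite(f"pics/{n}9.png",p)
p=cv2.imread("pics/side9.png")[270:400,330:490].repeat(4,0).repeat(4,1);cv2.imwrite("pics/side9c.png",p) 
p=cv2.imread("pics/top9.png")[140:260,420:570].repeat(4,0).repeat(4,1);cv2.imwrite("pics/top9c.png",p) 
E
```

```text
t 16.5667 pos [ 0.4983 -0.366   0.2452] w 0.05803821198316433 F [-0.0995  0.4018 -0.361 ] j [-0.8344 -0.2185  2.1737  0.1363  0.3177  1.4045]
y(finger) [ 0.545  -0.5379 -0.6432] z(jaw) [-0.702  -0.7122  0.0008]
turn [0.005  0.0052 0.0005] 0.4147494937263447 shift [0.014  0.0146 0.0031] 0.020507409385065272
```

View pics/side9c.png

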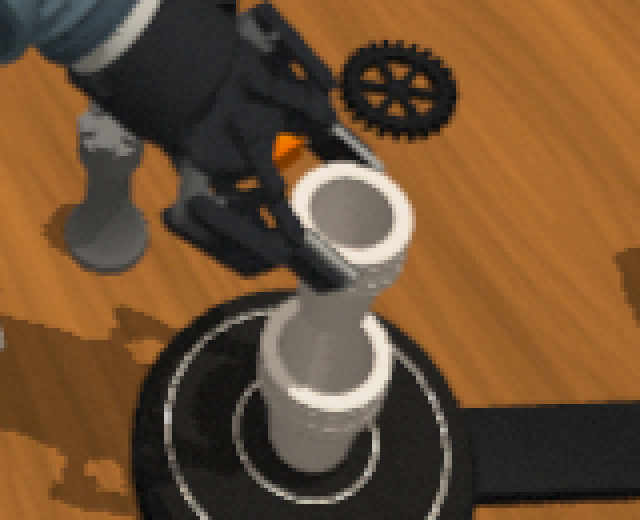

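View pics/top9c.png

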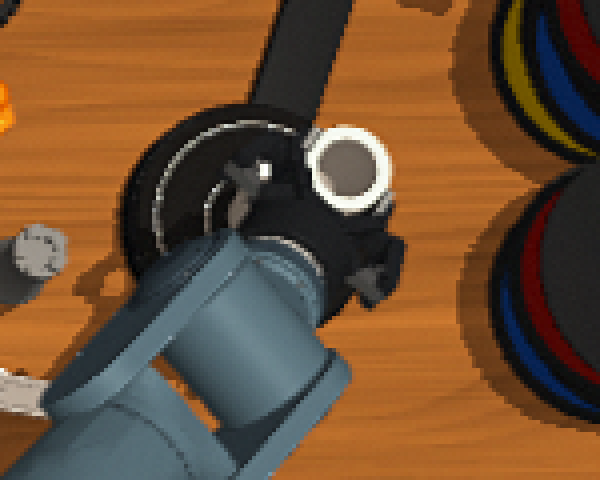

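Both views show the medium pot's rim well: side (352,210) and top (348,168) in the crops. I'll fit rim annuli for both pots in both cameras.

```bash
cat > rim.py <<'E'
from h import *
from scipy.optimize import minimize
BORE={'L':.026,'M':.021,'S':.016};OUT={'L':.035,'M':.030,'S':.025}
def ann(n,c,nv,ro,ri,win,S=6):
    u0,v0,u1,v1=win
    a=np.linspace(0,2*np.pi,72);e1=np.cross([0,1,0],nv);e1/=np.linalg.norm(e1);e2=np.cross(nv,e1)
    m=np.zeros(((v1-v0)*S,(u1-u0)*S),np.uint8)
    for r,v in((ro,255),(ri,0)):
        X=c+r*(np.cos(a)[:,None]*e1+np.sin(a)[:,None]*e2)
        cv2.fillPoly(m,[np.round((proj(n,X)-[u0,v0]+.5)*S-.5).astype(np.int32)],v)
    return cv2.resize(m,(u1-u0,v1-v0),interpolation=cv2.INTER_AREA)/255.
def rimfit(imgs,k,x,y,z,free='xy',save=None,cut=(.6,.85)):
    # imgs: {name:img}; soft mask by brightness normalised to the rim's own level
    T=[]
    for n,p in imgs.items():
        c=proj(n,[[x,y,z]])[0].astype(int);win=(max(c[0]-22,0),max(c[1]-22,0),min(c[0]+22,640),min(c[1]+22,400))
        g=p[win[1]:win[3],win[0]:win[2]].astype(float);sat=g.max(2)-g.min(2);b=g.min(2)
        hi=np.percentile(b[ann(n,np.array([x,y,z]),np.array([0,0,1.]),OUT[k],BORE[k],win)>.5],70)
        w=np.clip((b/hi-cut[0])/(cut[1]-cut[0]),0,1)
        T.append((n,win,w))
    def un(X):
        d=dict(zip(['x','y','z','tx','ty'],[x,y,z,0,0]))
        i=0
        for q in (['x','y'] if free=='xy' else ['x','y','z'] if free=='xyz' else ['x','y','z','tx','ty']):d[q]=X[i];i+=1
        return np.array([d['x'],d['y'],d['z']]),np.array([np.sin(d['tx']),np.sin(d['ty']),1.])/np.sqrt(1+np.sin(d['tx'])**2+np.sin(d['ty'])**2)
    f=lambda X:sum(np.abs(ann(n,*un(X),OUT[k],BORE[k],win)-w).sum() for n,win,w in T)
    x0=np.array([x,y] if free=='xy' else [x,y,z] if free=='xyz' else [x,y,z,0,0])
    st=np.array([.005,.005,.004,.06,.06])[:len(x0)]
    for _ in range(2):
        o=minimize(f,x0,method='Nelder-Mead',options=dict(initial_simplex=np.vstack([x0]+[x0+st*np.eye(len(x0))[i] for i in range(len(x0))]),xatol=1e-4,fatol=.02,maxiter=600));x0=o.x
    if save:
        V=[np.dstack([w*255,ann(n,*un(o.x),OUT[k],BORE[k],win)*255,w*0]).astype(np.uint8) for n,win,w in T]
        V=[cv2.resize(v,(264,264),interpolation=0) for v in V];cv2.imwrite(save,np.hstack(V))
    return o.x,o.fun
E
python3 - <<'E'
from rim import *
np.set_printoptions(precision=4,suppress=True)
I=lambda n,i:cv2.imread(f"pics/{n}{i}.png")
for im in({'side':I('side',2)},{'side':I('side',3)},{'top':I('top',3)}, {'side':I('side',3),'top':I('top',3)}):
    print('L',list(im),rimfit(im,'L',.491,-.363,.137,save='pics/rl.png'))
print('L xyz',rimfit(im,'L',.491,-.363,.137,'xyz'))
for im in({'side':I('side',9)},{'top':I('top',9)},{'side':I('side',9),'top':I('top',9)}):
    print('M',list(im),rimfit(im,'M',.4915,-.361,.2618))
print('M xyz',rimfit(im,'M',.4915,-.361,.2618,'xyz'))
print('M all',rimfit(im,'M',.4915,-.361,.2618,'all',save='pics/rm.png'))
for k,x,y,z in(('M',.5695,.2633,.16),('S',.502,.3617,.15)):
    print(k,rimfit({'side':I('side',0)},k,x,y,z),rimfit({'top':I('top',0)},k,x,y,z))
E
```

```text
L ['side'] (array([ 0.491 , -0.3623]), np.float64(33.64223366766062))
L ['side'] (array([ 0.4911, -0.3622]), np.float64(34.054685099846395))
L ['top'] (array([ 0.4904, -0.3625]), np.float64(57.51043985161634))
L ['side', 'top'] (array([ 0.4909, -0.3625]), np.float64(95.37350460196762))
L xyz (array([ 0.4909, -0.3625,  0.1372]), np.float64(94.62084875481463))
M ['side'] (array([ 0.4914, -0.3599]), np.float64(87.39063180827885))
M ['top'] (array([ 0.4911, -0.3603]), np.float64(57.96635877491492))
M ['side', 'top'] (array([ 0.4914, -0.3599]), np.float64(146.92788671023965))
M xyz (array([ 0.4913, -0.3599,  0.2619]), np.float64(146.57167215830316))
M all (array([ 0.4913, -0.3601,  0.2628,  0.0688,  0.0163]), np.float64(125.55679612524531))
M (array([0.5685, 0.2618]), np.float64(84.68120602571737)) (array([0.5671, 0.2615]), np.float64(144.45605324698687))
S (array([0.5027, 0.3614]), np.float64(33.281446283248684)) (array([0.5008, 0.3607]), np.float64(74.01332373928165))
```

View pics/rm.png

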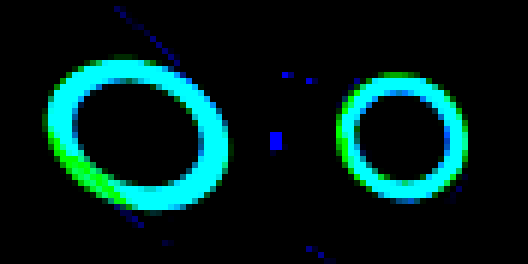

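View pics/rl.png

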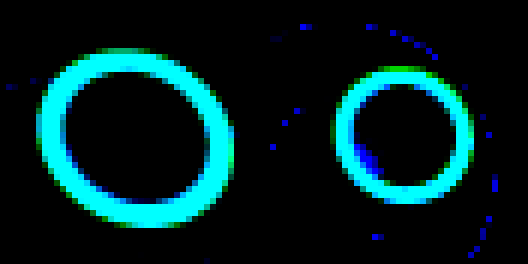

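Run:
```python
from rim import *
np.set_printoptions(precision=4,suppress=True)
I=lambda n,i:cv2.imread(f"pics/{n}{i}.png")
im={'side':I('side',3),'top':I('top',3)}
print('L all',rimfit(im,'L',.491,-.363,.137,'all'))
p=I('side',9);m=I('side',9)
z0=.1798
for tx,ty in((0,0),(.069,.016)):
  q=m.copy();ax=np.array([tx,ty,1]);c=np.array([.4913,-.36,z0+.082])
  a=np.linspace(0,2*np.pi,60)
  for h,r in((0,.03),(-.03,.03),(-.03,.024),(-.082,.018)):
    X=c+ax*h+np.stack([r*np.cos(a),r*np.sin(a),-(tx*np.cos(a)+ty*np.sin(a))*r],-1)
    u=((proj('side',X)+.5)*8).astype(int)
    if h==0:big=q[280:370,370:460].repeat(8,0).repeat(8,1) 
    cv2.polylines(big,[(u-[370*8,280*8]).astype(np.int32)],True,(0,0,255),1)
  cv2.imwrite(f"pics/ov{tx}.png",big[:600,:])
```

```text
L all (array([ 0.4908, -0.3624,  0.1375,  0.0355,  0.0013]), np.float64(88.47791488474601))
```

View pics/ov0.png

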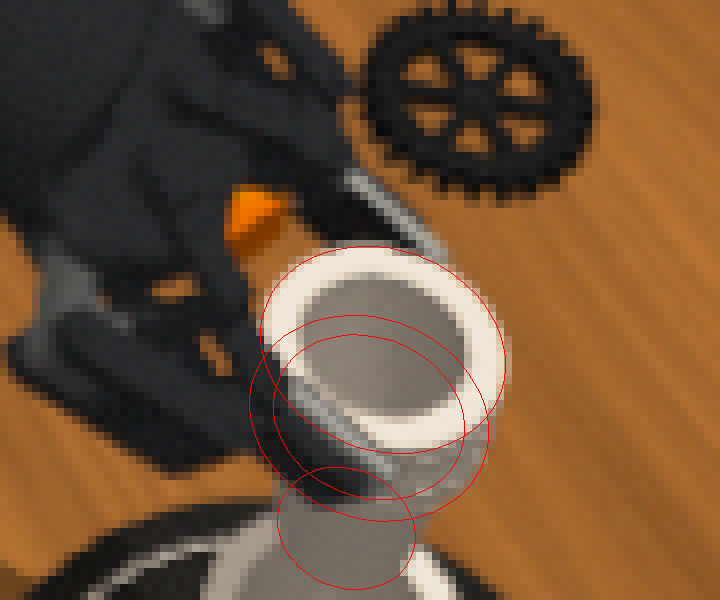

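View pics/ov0.069.png

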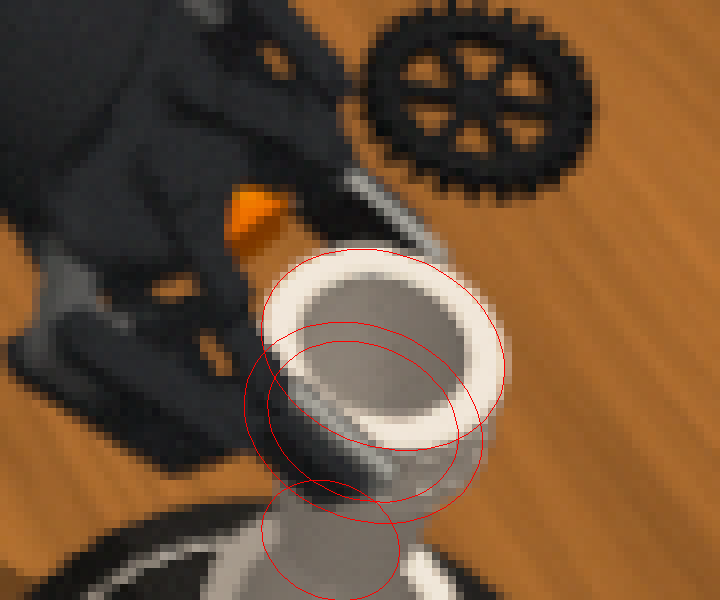

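The upright model overlays the held pot well, and it is within about 3 mm of the large pot's axis. I'm lowering it with a small correction.

```bash
python3 g.py .4979 -0.3685 .2 -45 40 -1; python3 g.py .4979 -0.3685 .16 -45 40 -1
```

```text
t 16.6667 pos [ 0.4984 -0.3661  0.2454] w 0.05776137909711974 F [ 0.0792 -0.251  -0.3748] j [-0.8345 -0.2185  2.1734  0.1365  0.3176  1.4042]
y(finger) [ 0.5451 -0.5382 -0.6428] z(jaw) [-0.7021 -0.7121  0.0009]
turn [0.0049 0.0052 0.    ] 0.4111573278530023 shift [0.0339 0.0302 0.002 ] 0.04544269829584287
t 16.6667 pos [ 0.4984 -0.3661  0.2454] w 0.05776137909711974 F [ 0.0792 -0.251  -0.3748] j [-0.8345 -0.2185  2.1734  0.1365  0.3176  1.4042]
y(finger) [ 0.5451 -0.5382 -0.6428] z(jaw) [-0.7021 -0.7121  0.0009]
turn [0.0049 0.0052 0.    ] 0.4111573278530023 shift [0.0645 0.0559 0.0019] 0.08541246450595862
```

Call:
play_rows:
  increments: [0,0,0,0.003,0.0,0.002,0.05,0,0,0,0.011,0.008,0.002,0.05,0,0,0,0.019,0.016,0.002,0.05,0,0,0,0.027,0.024,0.002,0.05,0,0,0,0.034,0.03,0.002,0.05]

```text
time_s: 17.08
tool_pos: [0.4973, -0.3688, 0.1988]
eef_rot: [-0.519, -0.479, 0.707, -0.033]
ft_force: [-0.5, 0.9, -0.9]
width: 0.0575
```

```bash
python3 g.py .4979 -0.3685 .16
```

```text
t 17.0833 pos [ 0.4973 -0.3688  0.1988] w 0.0574640120486431 F [-0.5183  0.9176 -0.9203] j [-0.8404 -0.1384  2.2007  0.22    0.2135  1.3154]
y(finger) [ 0.5441 -0.5382 -0.6436] z(jaw) [-0.7027 -0.7115  0.001 ]
turn [0. 0. 0.] 0.0 shift [ 0.0296  0.0252 -0.0007] 0.03884049117585366
```

Joint 5 is close to its lower limit, so I'll back up and turn the tool about the vertical. The pot is axisymmetric, and the turn opens the wrist angle.

```bash
python3 g.py .4994 -0.3659 .235 -20 40 -1
```

```text
t 17.0833 pos [ 0.4973 -0.3688  0.1988] w 0.0574640120486431 F [-0.5183  0.9176 -0.9203] j [-0.8404 -0.1384  2.2007  0.22    0.2135  1.3154]
y(finger) [ 0.5441 -0.5382 -0.6436] z(jaw) [-0.7027 -0.7115  0.001 ]
turn [-0.3299 -0.2759  0.0013] 24.64189041769005 shift [-0.0273 -0.0237 -0.0036] 0.036347902170167444
```

Call:
play_rows:
  increments: [0,0,0,-0.01,-0.01,0,0.05,-0.06,-0.05,0,-0.022,-0.02,-0.001,0.05,-0.15,-0.125,0,-0.027,-0.0237,-0.002,0.05,-0.24,-0.2,0,-0.027,-0.0237,-0.003,0.05,-0.33,-0.276,0.001,-0.0273,-0.0237,-0.0036,0.05]

```text
time_s: 17.5
tool_pos: [0.4985, -0.366, 0.2336]
eef_rot: [-0.453, -0.543, 0.698, -0.114]
ft_force: [-0.3, -0.7, -1.8]
width: 0.0575
```

Call:
play_rows:
  increments: [0,0,0,0,0,0,0.05,0,0,0,0,0,0,0.05,0,0,0,0,0,0,0.05]

```text
time_s: 17.75
tool_pos: [0.4978, -0.3663, 0.2321]
eef_rot: [-0.454, -0.542, 0.698, -0.111]
ft_force: [-0.1, -0.4, -0.0]
width: 0.0576
```

```bash
python3 g.py .4994 -0.3659 .235 -20 40 -1
python3 - <<'E'
from rim import *
np.set_printoptions(precision=4,suppress=True)
s=sense();im={}
for n in("side","top"):
    p,d=capture(n);cv2.imwrite(f"pics/{n}10.png",p);im[n]=p
z=s['tool_pos'][2]-.0654+.082
for q in({'side':im['side']},{'top':im['top']}):print(rimfit(q,'M',.491,-.362,z))
print(rimfit(im,'M',.491,-.362,z,'xyz'),z)
p=im["side"][270:400,330:490].repeat(4,0).repeat(4,1);cv2.imwrite("pics/side10c.png",p)
E
```

```text
t 17.75 pos [ 0.4978 -0.3663  0.2321] w 0.057603893074182226 F [-0.1178 -0.4443 -0.0177] j [-0.9434 -0.2008  2.1783  0.7341  0.4584  0.6172]
y(finger) [ 0.6471 -0.3875 -0.6565] z(jaw) [-0.5139 -0.8579 -0.0001]
turn [-0.1448 -0.1239  0.018 ] 10.970008067925173 shift [-0.0029 -0.001  -0.0012] 0.0033088490092421123
(array([ 0.4899, -0.3619]), np.float64(107.56819172113289))
(array([ 0.4894, -0.3618]), np.float64(57.303278821902204))
(array([ 0.4895, -0.3619,  0.2486]), np.float64(167.23604444082844)) 0.24874160238401882
```

View pics/side10c.png

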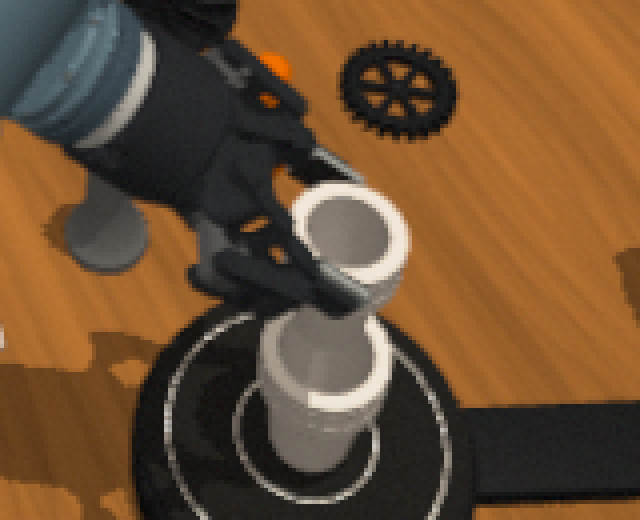

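Call:
play_rows:
  increments: [-0.05,-0.04,0.006,-0.001,0,0,0.05,-0.1,-0.08,0.012,-0.002,-0.001,-0.001,0.05,-0.145,-0.124,0.018,-0.003,-0.001,-0.001,0.05,-0.145,-0.124,0.018,-0.003,-0.001,-0.001,0.05,-0.145,-0.124,0.018,-0.003,-0.001,-0.001,0.05]

```text
time_s: 18.27
tool_pos: [0.4994, -0.3665, 0.2352]
eef_rot: [-0.406, -0.579, 0.683, -0.183]
ft_force: [0.6, -0.3, -1.0]
width: 0.0575
```

Call:
play_rows:
  increments: [0,0,0,0,0,0,0.05,0,0,0,0,0,0,0.05]

```text
time_s: 18.43
tool_pos: [0.4997, -0.3658, 0.2354]
eef_rot: [-0.405, -0.579, 0.683, -0.184]
ft_force: [-0.7, 0.3, -0.9]
width: 0.0578
```

```bash
python3 g.py .4994 -0.3659 .2 -20 40 -1
```

```text
t 18.4333 pos [ 0.4997 -0.3658  0.2354] w 0.05784585834142614 F [-0.7326  0.3265 -0.9169] j [-1.0189 -0.177   2.159   0.9383  0.6321  0.2651]
y(finger) [ 0.7203 -0.261  -0.6426] z(jaw) [-0.3404 -0.9403  0.0003]
turn [ 0.0011  0.0014 -0.0002] 0.1004053284201001 shift [0.0273 0.0225 0.0002] 0.03535873797891666
```

Call:
play_rows:
  increments: [0,0,0,0.006,0.005,0,0.05,0,0,0,0.013,0.011,0,0.05,0,0,0,0.02,0.017,0,0.05,0,0,0,0.025,0.02,0,0.05,0,0,0,0.027,0.0225,0,0.05]

```text
time_s: 18.85
tool_pos: [0.4991, -0.3655, 0.1987]
eef_rot: [-0.405, -0.58, 0.683, -0.183]
ft_force: [0.6, 0.6, -1.5]
width: 0.0575
```

```bash
python3 g.py .4994 -0.3659 .156 -20 40 -1
python3 - <<'E'
from rim import *
np.set_printoptions(precision=4,suppress=True)
s=sense();im={}
for n in("side","top"):
    p,d=capture(n);cv2.imwrite(f"pics/{n}11.png",p);im[n]=p
z=s['tool_pos'][2]-.0654+.082
for q in({'side':im['side']},{'top':im['top']}):print(rimfit(q,'M',.491,-.362,z))
p=im["side"][270:400,330:490].repeat(4,0).repeat(4,1);cv2.imwrite("pics/side11c.png",p)
E
```

```text
t 18.85 pos [ 0.4991 -0.3655  0.1987] w 0.057510838827857326 F [ 0.5605  0.6057 -1.4501] j [-1.0199 -0.1161  2.1813  1.0359  0.5881  0.1453]
y(finger) [ 0.7198 -0.2599 -0.6437] z(jaw) [-0.3401 -0.9404 -0.0007]
turn [0.002  0.0007 0.0012] 0.140938197929602 shift [0.0324 0.0278 0.0003] 0.04267220857129821
(array([ 0.4901, -0.3625]), np.float64(128.07122663018694))
(array([ 0.4897, -0.3631]), np.float64(63.33710965867829))
```

View pics/side11c.png

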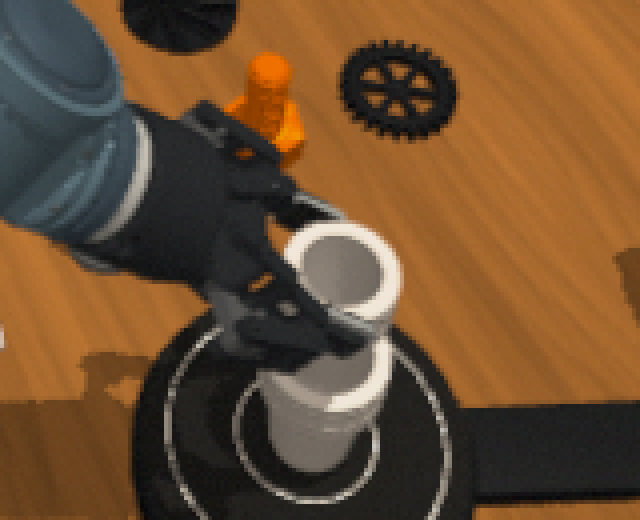

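The medium pot is entering the large pot's mouth, about 1 mm off-centre. Continuing down.

Call:
play_rows:
  increments: [0,0,0,0.005,0.0055,0,0.05,0,0,0,0.011,0.0105,0,0.05,0,0,0,0.018,0.016,0,0.05,0,0,0,0.025,0.022,0,0.05,0,0,0,0.0315,0.028,0,0.05]

```text
time_s: 19.37
tool_pos: [0.5008, -0.3673, 0.1588]
eef_rot: [-0.405, -0.579, 0.683, -0.184]
ft_force: [-0.0, 0.5, -0.7]
width: 0.0579
```

```bash
python3 g.py .4999 -0.3654 .151 -20 40 -1
```

```text
t 19.3667 pos [ 0.5008 -0.3673  0.1588] w 0.05789171771156273 F [-0.0244  0.5089 -0.7052] j [-1.0184 -0.032   2.1924  1.1755  0.5422 -0.0186]
y(finger) [ 0.721  -0.2621 -0.6414] z(jaw) [-0.3405 -0.9403  0.0015]
turn [ 0.0003  0.0022 -0.0018] 0.16488570172394287 shift [ 0.0069  0.0038 -0.0014] 0.008034653117583045
```

Call:
play_rows:
  increments: [0,0,0,0.001,0.0005,-0.0005,0.05,0,0,0,0.002,0.001,-0.001,0.05,0,0,0,0.003,0.002,-0.001,0.05,0,0,0,0.004,0.0025,-0.001,0.05,0,0,0,0.0045,0.003,-0.001,0.05]

```text
time_s: 19.78
tool_pos: [0.5006, -0.366, 0.1536]
eef_rot: [-0.405, -0.579, 0.683, -0.184]
ft_force: [-0.4, -0.3, -0.2]
width: 0.0579
```

Call:
play_rows:
  increments: [0,0,0,0.0006,0.0005,0,0.05,0,0,0,0.0012,0.001,0,0.05,0,0,0,0.0012,0.001,0,0.05]

```text
time_s: 20.03
tool_pos: [0.5004, -0.3657, 0.1514]
eef_rot: [-0.405, -0.579, 0.683, -0.184]
ft_force: [0.3, 0.5, -0.3]
width: 0.0577
```

Call:
play_rows:
  increments: [0,0,0,0.0004,0.0003,0,0.05,0,0,0,0.0008,0.0007,0,0.05,0,0,0,0.0008,0.0007,0,0.05]

```text
time_s: 20.28
tool_pos: [0.5006, -0.3658, 0.1506]
eef_rot: [-0.405, -0.579, 0.683, -0.184]
ft_force: [-0.8, 0.5, 0.3]
width: 0.0577
```

Call:
play_rows:
  increments: [0,0,0,0.0004,0.0003,0,0.05,0,0,0,0.0008,0.0007,0,0.05,0,0,0,0.0008,0.0007,0,0.05]

```text
time_s: 20.53
tool_pos: [0.5012, -0.3661, 0.1507]
eef_rot: [-0.406, -0.579, 0.683, -0.185]
ft_force: [-1.2, 2.6, 5.4]
width: 0.0577
```

Contact came at the expected height with 5 N. I'm opening and withdrawing along the fingers.

Call:
play_rows:
  increments: [0,0,0,0,0,0,0.085,0,0,0,0,0,0,0.085,0,0,0,0,0,0,0.085,0,0,0,0,0,0,0.085,0,0,0,0,-0.015,0,0.085]

```text
time_s: 20.95
tool_pos: [0.4896, -0.3612, 0.1572]
eef_rot: [-0.405, -0.581, 0.682, -0.183]
ft_force: [0.3, 0.1, 0.1]
width: 0.0845
```

Call:
play_rows:
  increments: [0,0,0,0,-0.03,0,0.085,0,0,0,0,-0.065,0,0.085,0,0,0,-0.01,-0.1,-0.01,0.085,0,0,0,-0.02,-0.12,-0.04,0.085,0,0,0,-0.04,-0.12,-0.08,0.085]

```text
time_s: 21.37
tool_pos: [0.4507, -0.2681, 0.2687]
eef_rot: [-0.408, -0.576, 0.685, -0.183]
ft_force: [0.7, -0.6, -1.3]
width: 0.0848
```

```bash
python3 g.py .45 0.0 .25 20 40 -1
python3 - <<'E'
from rim import *
np.set_printoptions(precision=4,suppress=True)
im={}
for n in("side","top"):
    p,d=capture(n);cv2.imwrite(f"pics/{n}12.png",p);im[n]=p
for q in({'side':im['side']},{'top':im['top']}):print(rimfit(q,'M',.491,-.362,.167))
print(rimfit(im,'M',.491,-.362,.167,'xyz'));print(rimfit(im,'M',.491,-.362,.167,'all'))
p=im["side"][270:400,330:490].repeat(4,0).repeat(4,1);cv2.imwrite("pics/side12c.png",p)
E
```

```text
t 21.3667 pos [ 0.4507 -0.2681  0.2687] w 0.08478468239270028 F [ 0.7094 -0.6314 -1.2794] j [-0.9848 -0.5605  2.3685  0.76    0.7135  0.5096]
y(finger) [ 0.7204 -0.2701 -0.6388] z(jaw) [-0.3478 -0.9376  0.0041]
turn [-0.5433 -0.4483 -0.0035] 40.35523802991197 shift [ 0.0735 -0.061  -0.2512] 0.26875159525107073
(array([ 0.4918, -0.3631]), np.float64(106.36371193638746))
(array([ 0.4907, -0.3634]), np.float64(76.25190026627936))
(array([ 0.4912, -0.3634,  0.1674]), np.float64(186.7290989673448))
(array([ 0.4913, -0.3634,  0.1677,  0.0388,  0.0137]), np.float64(178.79892038057756))
```

View pics/side12c.png

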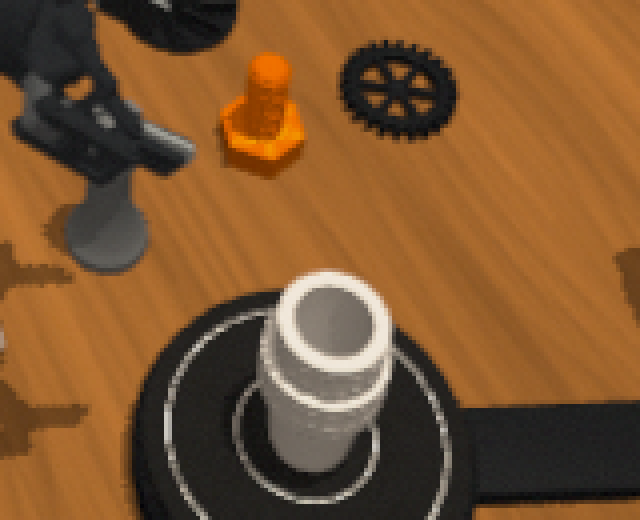

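View pics/top12.png

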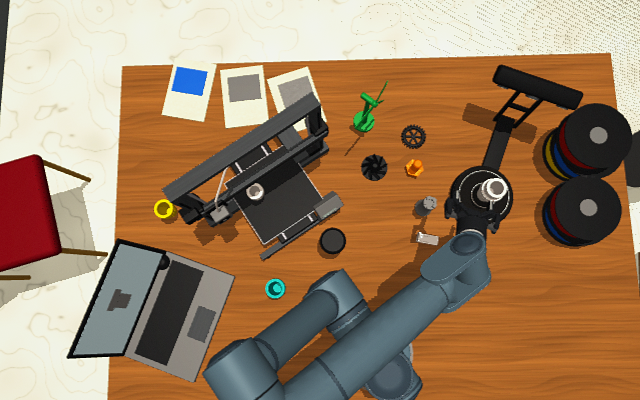

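The medium pot is home: its rim is at z = 0.167, and the two axes agree within 1 mm. The top view shows nothing else disturbed. Next is the small pot, at top (255,192).

```bash
python3 g.py .49 0.0 .27 20 40 -1
```

```text
t 21.4667 pos [ 0.4556 -0.2622  0.2696] w 0.08512431868937853 F [-0.0142 -0.188   0.8653] j [-0.9703 -0.5571  2.3654  0.7638  0.7138  0.5051]
y(finger) [ 0.7259 -0.2584 -0.6374] z(jaw) [-0.3322 -0.9432  0.0042]
turn [-0.5309 -0.4371 -0.0053] 39.40198450224868 shift [ 0.0337 -0.043  -0.2588] 0.2644633101546719
```

Call:
play_rows:
  increments: [-0.09,-0.075,0,0.005,-0.006,-0.041,0.075,-0.18,-0.15,0,0.01,-0.013,-0.082,0.075,-0.27,-0.225,-0.001,0.016,-0.02,-0.123,0.075,-0.36,-0.3,-0.002,0.022,-0.027,-0.164,0.075,-0.44,-0.36,-0.003,0.027,-0.034,-0.205,0.075]

```text
time_s: 21.88
tool_pos: [0.4811, -0.0589, 0.2658]
eef_rot: [0.225, 0.673, -0.601, 0.367]
ft_force: [-0.2, -0.2, -0.4]
width: 0.0748
```

```bash
python3 g.py .46 0.21 .27 48 40 -1
```

```text
t 21.8833 pos [ 0.4811 -0.0589  0.2658] w 0.07483380466860193 F [-0.1832 -0.1547 -0.3891] j [-0.7129 -0.6573  2.4254  0.8514  0.9684  0.2796]
y(finger) [ 0.7452  0.1751 -0.6435] z(jaw) [ 0.2231 -0.9748 -0.0069]
turn [-0.465  -0.3992 -0.0012] 35.11279895888001 shift [-0.0271  0.0286 -0.2668] 0.26974056666742446
```

Call:
play_rows:
  increments: [-0.05,-0.04,0,-0.004,0.005,-0.041,0.075,-0.12,-0.1,0,-0.008,0.009,-0.082,0.075,-0.2,-0.17,0,-0.012,0.013,-0.123,0.075,-0.29,-0.25,0,-0.016,0.018,-0.164,0.075,-0.37,-0.32,0,-0.021,0.023,-0.205,0.075]

```text
time_s: 22.3
tool_pos: [0.4664, 0.1482, 0.2686]
eef_rot: [0.056, 0.704, -0.496, 0.505]
ft_force: [0.6, -0.8, 0.2]
width: 0.0749
```

```bash
python3 g.py .4173 .3069 .24 48 40 -1
```

```text
t 22.3 pos [0.4664 0.1482 0.2686] w 0.07491500457096197 F [ 0.5678 -0.7996  0.2004] j [-0.2954 -0.6174  2.3994  0.8745  1.0077  0.2052]
y(finger) [ 0.5794  0.5018 -0.6422] z(jaw) [ 0.6555 -0.7552  0.0013]
turn [-0.095  -0.0779 -0.0007] 7.041236722896265 shift [-0.0213  0.0696 -0.1521] 0.1685693783786111
```

Call:
play_rows:
  increments: [-0.03,-0.02,0,-0.005,0.016,-0.035,0.075,-0.06,-0.05,0,-0.01,0.032,-0.07,0.075,-0.095,-0.078,0,-0.015,0.048,-0.105,0.075,-0.095,-0.078,0,-0.019,0.062,-0.135,0.075,-0.095,-0.078,0,-0.0213,0.07,-0.152,0.075]

```text
time_s: 22.72
tool_pos: [0.4171, 0.308, 0.2386]
eef_rot: [0.013, 0.708, -0.464, 0.533]
ft_force: [0.7, -0.9, 0.4]
width: 0.0752
```

```bash
python3 g.py .4173 .3069 .137 48 40 -1
```

```text
t 22.7167 pos [0.4171 0.308  0.2386] w 0.07523956414532089 F [ 0.7331 -0.8648  0.3773] j [ 0.1699 -0.5308  2.4054  0.8289  0.6984  0.4073]
y(finger) [ 0.5121  0.5688 -0.6437] z(jaw) [ 0.7421 -0.6703 -0.0019]
turn [ 0.     -0.0025  0.0011] 0.15627573849091414 shift [0.0782 0.0648 0.0011] 0.10159344160467491
```

Call:
play_rows:
  increments: [0,0,0,0.023,0.019,0,0.075,0,0,0,0.046,0.038,0,0.075,0,0,0,0.065,0.054,0.001,0.075,0,0,0,0.076,0.063,0.001,0.075,0,-0.002,0.001,0.078,0.065,0.001,0.075]

```text
time_s: 23.13
tool_pos: [0.4172, 0.3043, 0.1343]
eef_rot: [0.012, 0.708, -0.465, 0.531]
ft_force: [-0.8, 0.7, -0.3]
width: 0.0752
```

```bash
python3 g.py .5098 .3665 .134 48 40 -1;  python3 - <<'E'
from h import *
for n in("side","top"):
    p,d=capture(n);cv2.imwrite(f"pics/{n}13.png",p)
p=cv2.imread("pics/side13.png")[110:270,220:420].repeat(3,0).repeat(3,1);cv2.imwrite("pics/side13c.png",p) 
p=cv2.imread("pics/top13.png")[110:260,180:380].repeat(4,0).repeat(4,1);cv2.imwrite("pics/top13c.png",p) 
E
```

```text
t 23.1333 pos [0.4172 0.3043 0.1343] w 0.07517222718940542 F [-0.7876  0.7071 -0.2736] j [ 0.1596 -0.2958  2.4681  1.1812  0.5434 -0.0279]
y(finger) [ 0.511   0.5667 -0.6463] z(jaw) [ 0.7408 -0.6717 -0.0033]
turn [-0.0006 -0.0048  0.0046] 0.38132102789533795 shift [-0.0698  0.0827  0.0268] 0.11151979540261321
```

View pics/side13c.png

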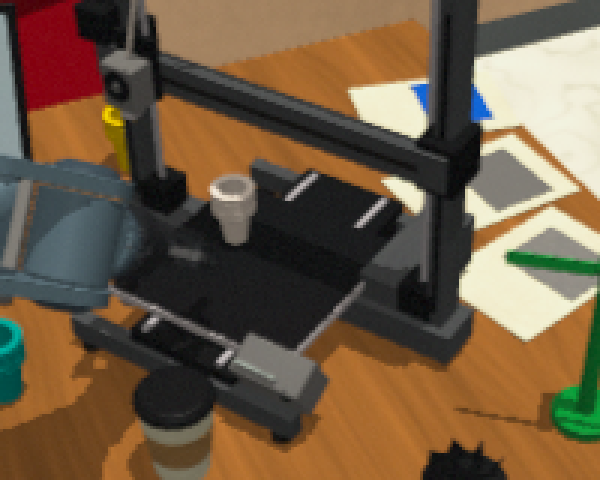

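View pics/top13c.png

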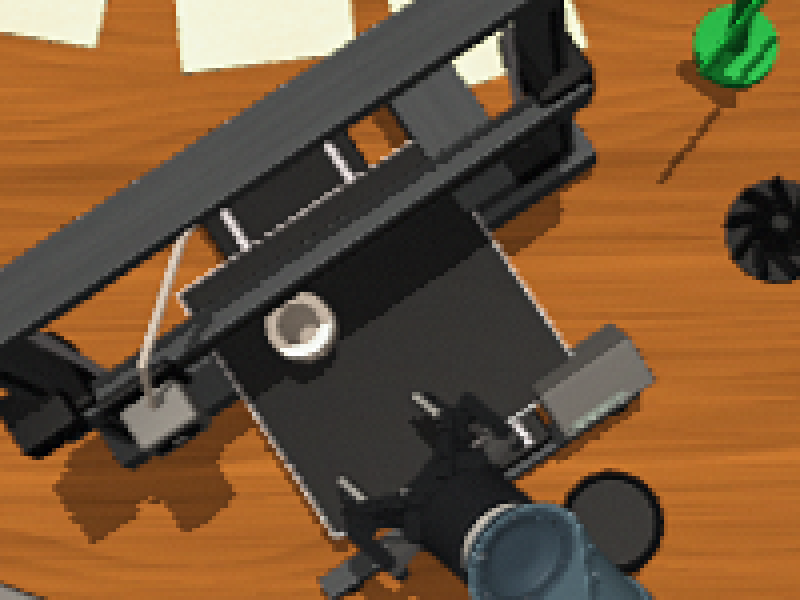

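Only the small pot is left on the bed, at side (233,205) and top (300,325). The open fingers are ready in front of it, and I'll correct sideways first and then advance.

Call:
play_rows:
  increments: [0,-0.003,0.003,-0.006,0.007,0.012,0.075,0,-0.005,0.004,-0.016,0.018,0.022,0.075,0,-0.005,0.004,-0.029,0.033,0.0243,0.075,0,-0.005,0.004,-0.041,0.047,0.0243,0.075,0,-0.005,0.004,-0.046,0.053,0.0243,0.075]

```text
time_s: 23.65
tool_pos: [0.4873, 0.3418, 0.143]
eef_rot: [0.016, 0.704, -0.463, 0.538]
ft_force: [-0.0, 0.1, 0.1]
width: 0.0749
```

```bash
python3 g.py .5082 .3684 .134 48 40 -1;  python3 - <<'E'
from h import *
for n in("side","top"):
    p,d=capture(n);cv2.imwrite(f"pics/{n}14.png",p)
p=cv2.imread("pics/side14.png")[110:270,220:420].repeat(3,0).repeat(3,1);cv2.imwrite("pics/side14c.png",p) 
p=cv2.imread("pics/top14.png")[110:260,180:380].repeat(4,0).repeat(4,1);cv2.imwrite("pics/top14c.png",p) 
E
```

```text
t 23.65 pos [0.4873 0.3418 0.143 ] w 0.07492776914188812 F [-0.0312  0.0879  0.0634] j [ 0.225  -0.0751  2.2735  1.259   0.4807 -0.0762]
y(finger) [ 0.5202  0.5706 -0.6355] z(jaw) [ 0.7431 -0.6692  0.0074]
turn [-0.0048  0.0057 -0.0094] 0.6879766558032436 shift [-0.0145  0.0317 -0.0023] 0.03498354899164083
```

View pics/side14c.png

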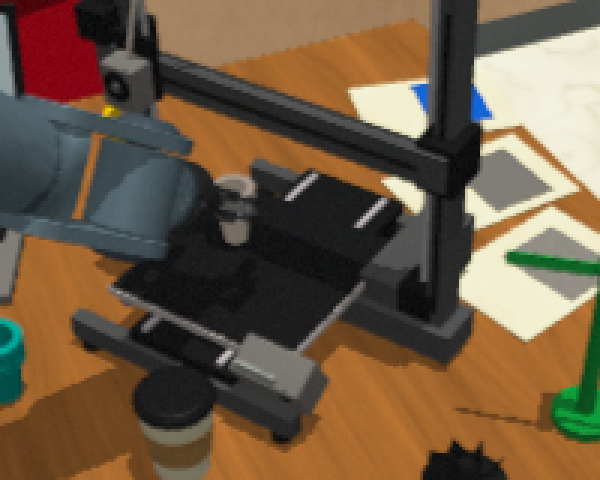

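View pics/top14c.png

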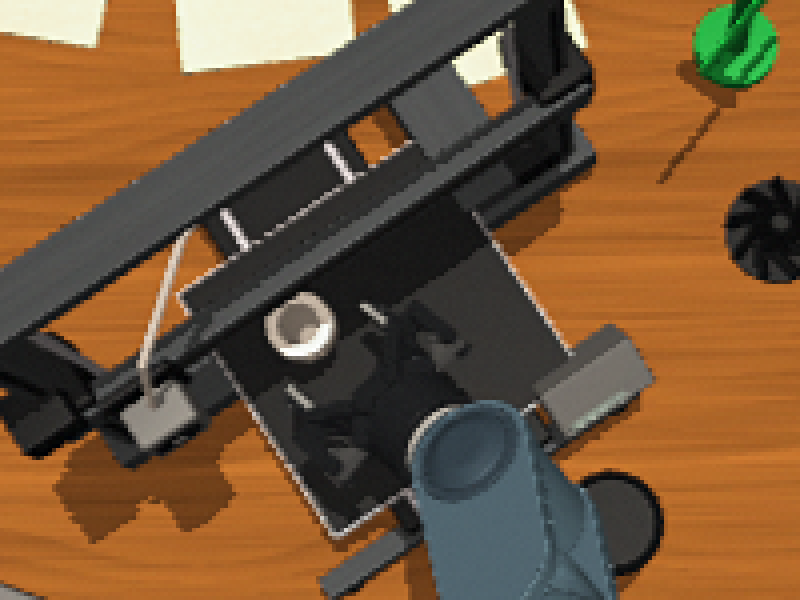

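Call:
play_rows:
  increments: [-0.001,0.001,-0.002,-0.003,0.007,-0.001,0.075,-0.002,0.003,-0.004,-0.006,0.014,-0.002,0.075,-0.003,0.004,-0.006,-0.01,0.022,-0.002,0.075,-0.004,0.005,-0.008,-0.013,0.029,-0.002,0.075,-0.004,0.005,-0.008,-0.014,0.0315,-0.002,0.075]

```text
time_s: 24.17
tool_pos: [0.5056, 0.3673, 0.1308]
eef_rot: [0.011, 0.708, -0.464, 0.533]
ft_force: [-0.1, -0.8, -0.7]
width: 0.0749
```

Call:
play_rows:
  increments: [0,0,0,0,0,0,0.075,0,0,0,0,0,0,0.075]

```text
time_s: 24.33
tool_pos: [0.505, 0.3668, 0.1306]
eef_rot: [0.011, 0.708, -0.464, 0.533]
ft_force: [0.2, 0.0, -0.1]
width: 0.0749
```

```bash
python3 g.py .5082 .3684 .134 48 40 -1;  python3 - <<'E'
from h import *
for n in("side","top"):
    p,d=capture(n);cv2.imwrite(f"pics/{n}15.png",p)
a=cv2.imread("pics/side15.png")[140:220,240:320].repeat(5,0).repeat(5,1)
b=cv2.imread("pics/top15.png")[150:230,210:290].repeat(5,0).repeat(5,1);cv2.imwrite("pics/15c.png",np.hstack([a,b])) 
E
```

```text
t 24.3333 pos [0.505  0.3668 0.1306] w 0.07488548883603456 F [ 0.2002  0.024  -0.0909] j [ 0.2736  0.0243  2.2007  1.2881  0.4408 -0.0757]
y(finger) [ 0.5106  0.5688 -0.6448] z(jaw) [ 0.7432 -0.669  -0.0016]
turn [ 0.0012 -0.0012  0.0027] 0.1792691535683332 shift [-0.0048  0.0004  0.0013] 0.004957196159080966
```

View pics/15c.png

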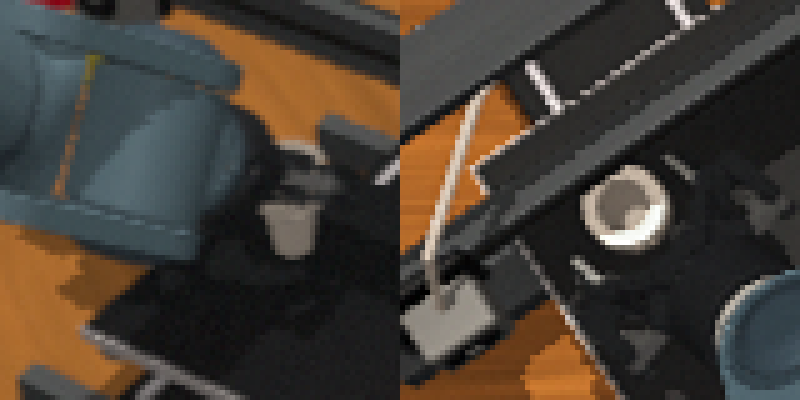

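The small pot is between the open jaws, at side (292,215) and top (625,208) in the crops. I'm raising about 4 mm and closing.

Call:
play_rows:
  increments: [0.001,-0.001,0.002,-0.003,0,0.001,0.075,0.001,-0.001,0.002,-0.0048,0.0004,0.0013,0.06,0.001,-0.001,0.002,-0.0048,0.0004,0.0013,0.04,0.001,-0.001,0.002,-0.0048,0.0004,0.0013,0.04,0.001,-0.001,0.002,-0.0048,0.0004,0.0013,0.04]

```text
time_s: 24.85
tool_pos: [0.5091, 0.3685, 0.1352]
eef_rot: [0.013, 0.707, -0.464, 0.534]
ft_force: [-0.6, -0.9, 2.8]
width: 0.0485
```

Call:
play_rows:
  increments: [0,0,0,0,0,0,0.04,0,0,0,0,0,0,0.04,0,0,0,0,0,0,0.04]

```text
time_s: 25.1
tool_pos: [0.5091, 0.3685, 0.1351]
eef_rot: [0.013, 0.707, -0.464, 0.534]
ft_force: [0.2, -0.9, 6.4]
width: 0.0481
```

Call:
play_rows:
  increments: [0,0,0,-0.0015,-0.0013,0,0.04,0,0,0,-0.003,-0.0026,0,0.04,0,0,0,-0.0045,-0.0038,0,0.04,0,0,0,-0.006,-0.005,0,0.04,0,0,0,-0.006,-0.005,0,0.04]

```text
time_s: 25.52
tool_pos: [0.5083, 0.3685, 0.1422]
eef_rot: [0.012, 0.707, -0.464, 0.534]
ft_force: [-0.4, -0.5, -0.9]
width: 0.0484
```

```bash
python3 g.py .4477 .3294 .141 48 40 -1;  python3 - <<'E'
from h import *
for n in("side","top"):
    p,d=capture(n);cv2.imwrite(f"pics/{n}16.png",p)
a=cv2.imread("pics/side16.png")[140:220,240:320].repeat(5,0).repeat(5,1)
b=cv2.imread("pics/top16.png")[150:230,210:290].repeat(5,0).repeat(5,1);cv2.imwrite("pics/16c.png",np.hstack([a,b])) 
E
```

```text
t 25.5167 pos [0.5083 0.3685 0.1422] w 0.04841417148173936 F [-0.4093 -0.5061 -0.8988] j [ 0.2754  0.0077  2.1909  1.2408  0.4463 -0.0222]
y(finger) [ 0.5124  0.5692 -0.643 ] z(jaw) [ 0.7432 -0.6691  0.    ]
turn [0.     0.0001 0.0003] 0.01856372867928534 shift [ 0.0457 -0.0526 -0.0189] 0.07215384780187477
```

View pics/16c.png

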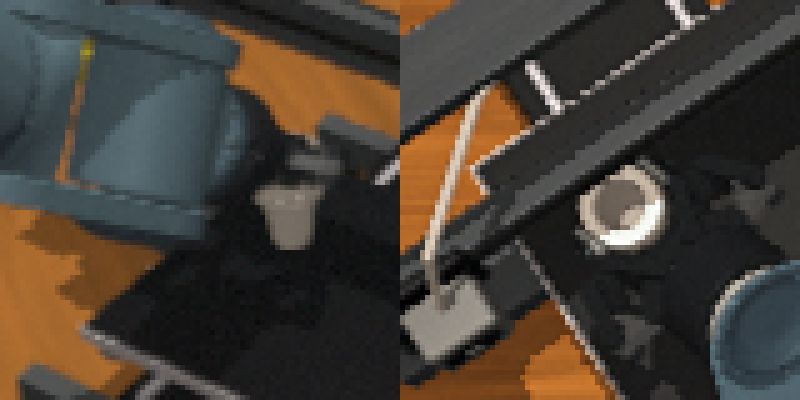

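Call:
play_rows:
  increments: [0,0,0,0.007,-0.008,-0.003,0.04,0,0,0,0.018,-0.021,-0.0075,0.04,0,0,0,0.03,-0.035,-0.0125,0.04,0,0,0,0.041,-0.047,-0.017,0.04,0,0,0,0.0457,-0.0526,-0.019,0.04]

```text
time_s: 26.03
tool_pos: [0.4459, 0.3288, 0.1398]
eef_rot: [0.012, 0.707, -0.464, 0.533]
ft_force: [-0.3, -0.7, -0.9]
width: 0.0486
```

```bash
python3 g.py .455 .25 .28 45 40 -1
```

```text
t 26.0333 pos [0.4459 0.3288 0.1398] w 0.04864114170290311 F [-0.3402 -0.7439 -0.8693] j [ 0.2149 -0.1878  2.374   1.2121  0.4974 -0.0295]
y(finger) [ 0.5114  0.5689 -0.6441] z(jaw) [ 0.7432 -0.6691 -0.0009]
turn [0.0407 0.033  0.0018] 3.003511587561612 shift [-0.0735 -0.1305  0.0594] 0.16110384686057086
```

Call:
play_rows:
  increments: [0,0,0,-0.02,-0.022,0.005,0.04,0,0,0,-0.042,-0.052,0.015,0.04,0,0,0,-0.06,-0.085,0.03,0.04,0.02,0.017,0.001,-0.07,-0.113,0.047,0.04,0.04,0.033,0.002,-0.0735,-0.13,0.059,0.04]

```text
time_s: 26.45
tool_pos: [0.4582, 0.2498, 0.2861]
eef_rot: [0.034, 0.704, -0.478, 0.524]
ft_force: [0.2, 0.2, -1.6]
width: 0.0484
```

```bash
python3 g.py .49 .06 .28 25 40 -1
```

```text
t 26.45 pos [0.4582 0.2498 0.2861] w 0.048361720664188625 F [ 0.1978  0.1781 -1.6363] j [-0.0011 -0.5658  2.3399  0.812   0.8429  0.3891]
y(finger) [ 0.5484  0.5412 -0.6375] z(jaw) [ 0.7057 -0.7084  0.0057]
turn [ 0.2631  0.2266 -0.0078] 19.898147521402926 shift [ 0.0764 -0.0814  0.1569] 0.19256481009120405
```

Call:
play_rows:
  increments: [0.052,0.045,-0.001,0.015,-0.016,0.031,0.04,0.105,0.09,-0.003,0.03,-0.032,0.062,0.04,0.16,0.135,-0.004,0.045,-0.048,0.093,0.04,0.21,0.18,-0.006,0.06,-0.064,0.125,0.04,0.263,0.226,-0.008,0.076,-0.081,0.157,0.04]

```text
time_s: 26.87
tool_pos: [0.4893, 0.0599, 0.275]
eef_rot: [0.151, 0.691, -0.562, 0.428]
ft_force: [1.4, 0.4, -0.9]
width: 0.048
```

```bash
python3 g.py .4999 -.14 .275 0 40 -1
```

```text
t 26.8667 pos [0.4893 0.0599 0.275 ] w 0.04796047531174796 F [ 1.4231  0.3891 -0.9215] j [-0.4366 -0.6484  2.402   0.818   0.929   0.3461]
y(finger) [ 0.6904  0.3229 -0.6474] z(jaw) [ 0.4222 -0.9065 -0.0018]
turn [0.3342 0.2798 0.0063] 24.97847940013303 shift [ 0.0482 -0.0572  0.1857] 0.20017244486004868
```

Call:
play_rows:
  increments: [0.067,0.056,0.001,0.01,-0.0115,0.037,0.04,0.134,0.112,0.002,0.019,-0.023,0.074,0.04,0.2,0.168,0.004,0.029,-0.034,0.111,0.04,0.267,0.224,0.005,0.0385,-0.046,0.149,0.04,0.334,0.28,0.006,0.048,-0.057,0.186,0.04]

```text
time_s: 27.28
tool_pos: [0.5006, -0.1409, 0.2748]
eef_rot: [-0.299, -0.641, 0.641, -0.298]
ft_force: [1.3, 0.6, -1.6]
width: 0.0483
```

```bash
python3 g.py .4999 -.3664 .265 -20 40 -1
```

```text
t 27.2833 pos [ 0.5006 -0.1409  0.2748] w 0.04834770006798664 F [ 1.3054  0.607  -1.5773] j [-0.7714 -0.5587  2.3539  0.8123  0.8239  0.3918]
y(finger) [ 0.7657 -0.0016 -0.6433] z(jaw) [-0.0021 -1.     -0.0001]
turn [0.2658 0.223  0.0006] 19.87848935375338 shift [0.0077 0.0062 0.2255] 0.22575617841911924
```

Call:
play_rows:
  increments: [0.053,0.045,0,0.001,0.001,0.04,0.04,0.106,0.09,0,0.002,0.002,0.08,0.04,0.16,0.134,0,0.003,0.003,0.12,0.04,0.21,0.178,0,0.005,0.004,0.16,0.04,0.25,0.21,0,0.006,0.005,0.195,0.04]

```text
time_s: 27.7
tool_pos: [0.5011, -0.3359, 0.2663]
eef_rot: [-0.399, -0.584, 0.681, -0.19]
ft_force: [0.4, 0.1, -0.0]
width: 0.0485
```

```bash
python3 g.py .4999 -.3664 .255 -20 40 -1
```

```text
t 27.7 pos [ 0.5011 -0.3359  0.2663] w 0.048497482974544 F [ 0.3864  0.1495 -0.0326] j [-0.9842 -0.2728  2.1752  0.8485  0.6724  0.384 ]
y(finger) [ 0.7245 -0.2457 -0.6441] z(jaw) [-0.3215 -0.9469 -0.0004]
turn [0.0169 0.0137 0.0017] 1.2501728334848208 shift [0.003  0.0139 0.0293] 0.032557485088150116
```

Call:
play_rows:
  increments: [0.01,0.008,0,0.001,0.005,0.012,0.04,0.017,0.0137,0.0017,0.002,0.01,0.022,0.04,0.017,0.0137,0.0017,0.003,0.0139,0.029,0.04,0.017,0.0137,0.0017,0.003,0.0139,0.0293,0.04,0.017,0.0137,0.0017,0.003,0.0139,0.0293,0.04]

```text
time_s: 28.12
tool_pos: [0.5003, -0.3631, 0.2545]
eef_rot: [-0.404, -0.581, 0.682, -0.184]
ft_force: [1.2, 0.1, -0.7]
width: 0.0481
```

Call:
play_rows:
  increments: [0,0,0,0,0,0,0.04,0,0,0,0,0,0,0.04,0,0,0,0,0,0,0.04]

```text
time_s: 28.37
tool_pos: [0.5006, -0.3632, 0.2555]
eef_rot: [-0.404, -0.58, 0.683, -0.185]
ft_force: [0.1, 0.3, -0.4]
width: 0.0481
```

```bash
python3 g.py .4999 -.3664 .235 -20 40 -1
python3 - <<'E'
from rim import *
np.set_printoptions(precision=4,suppress=True)
s=sense();im={}
for n in("side","top"):
    p,d=capture(n);cv2.imwrite(f"pics/{n}17.png",p);im[n]=p
z=s['tool_pos'][2]-.0571+.072;x,y=.4912,-.3632
for q in({'side':im['side']},{'top':im['top']}):print(rimfit(q,'S',x,y,z))
print(rimfit(im,'S',x,y,z,'xyz'),z);print(rimfit(im,'S',x,y,z,'all'))
q=im['side'];big=q[290:370,360:450].repeat(8,0).repeat(8,1);a=np.linspace(0,2*np.pi,60)
X0=rimfit(im,'S',x,y,z)[0]
for h,r in((0,.025),(-.03,.025),(-.03,.019),(-.072,.013)):
    X=np.array([X0[0],X0[1],z+h])+np.stack([r*np.cos(a),r*np.sin(a),0*a],-1)
    cv2.polylines(big,[((proj('side',X)+.5-[360,290])*8).astype(np.int32)],True,(0,0,255),1)
cv2.imwrite("pics/17c.png",big[:600])
E
```

```text
t 28.3667 pos [ 0.5006 -0.3632  0.2555] w 0.048065949463227384 F [ 0.0663  0.269  -0.4054] j [-1.0152 -0.21    2.1466  0.8911  0.6593  0.3247]
y(finger) [ 0.7214 -0.2588 -0.6423] z(jaw) [-0.3374 -0.9414  0.0003]
turn [ 0.0036  0.0034 -0.0006] 0.28393920256381644 shift [0.0154 0.0135 0.0032] 0.02077119096926553
(array([ 0.4921, -0.3604]), np.float64(97.36013407698435))
(array([ 0.4914, -0.3605]), np.float64(52.72066115702479))
(array([ 0.4918, -0.3604,  0.2706]), np.float64(153.54719609909424)) 0.2704144838306181
(array([ 0.492 , -0.3606,  0.2716,  0.1048,  0.022 ]), np.float64(145.78312274245954))
```

View pics/17c.png

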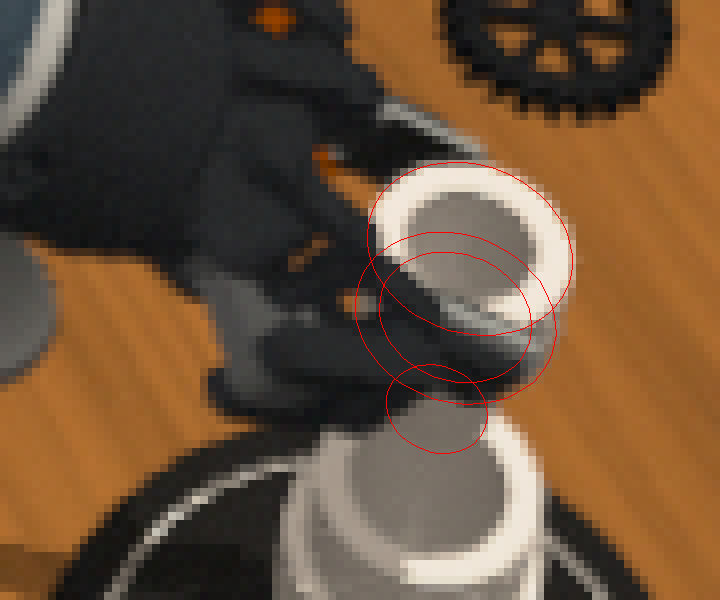

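The small pot is held upright, about 3 mm from the medium pot's axis. I'm correcting that and lowering.

```bash
python3 g.py .5 -.3659 .222 -20 40 -1
```

```text
t 28.4667 pos [ 0.5005 -0.3635  0.2555] w 0.048123116965703414 F [ 0.2773  0.086  -0.5085] j [-1.0155 -0.2096  2.1463  0.8911  0.6592  0.3247]
y(finger) [ 0.7213 -0.259  -0.6424] z(jaw) [-0.3377 -0.9413  0.0003]
turn [ 0.0033  0.0032 -0.0006] 0.26610975979870727 shift [0.0255 0.0218 0.0024] 0.03357953268013349
```

Call:
play_rows:
  increments: [0.001,0.001,0,0.003,0.002,0.0024,0.04,0.003,0.003,0,0.009,0.007,0.0024,0.04,0.003,0.003,0,0.016,0.013,0.0024,0.04,0.003,0.003,0,0.0225,0.019,0.0024,0.04,0.003,0.003,0,0.0255,0.0218,0.0024,0.04]

```text
time_s: 28.88
tool_pos: [0.4993, -0.3656, 0.2192]
eef_rot: [-0.405, -0.58, 0.683, -0.182]
ft_force: [0.7, 0.5, -0.4]
width: 0.0483
```

Call:
play_rows:
  increments: [0,0,0,0,0,0,0.04,0,0,0,0,0,0,0.04]

```text
time_s: 29.05
tool_pos: [0.4997, -0.3662, 0.2211]
eef_rot: [-0.406, -0.58, 0.683, -0.183]
ft_force: [0.7, 0.6, 1.0]
width: 0.0483
```

```bash
python3 g.py .5 -.3659 .188 -20 40 -1
python3 - <<'E'
from rim import *
np.set_printoptions(precision=4,suppress=True)
s=sense();im={}
for n in("side","top"):
    p,d=capture(n);cv2.imwrite(f"pics/{n}18.png",p);im[n]=p
z=s['tool_pos'][2]-.0571+.072;x,y=.4912,-.3632
for q in({'side':im['side']},{'top':im['top']}):print(rimfit(q,'S',x,y,z))
cv2.imwrite("pics/18c.png",im['side'][270:400,330:490].repeat(4,0).repeat(4,1))
E
```

```text
t 29.05 pos [ 0.4997 -0.3662  0.2211] w 0.048304487437241625 F [0.6795 0.5925 1.0414] j [-1.0188 -0.1533  2.1674  0.9732  0.6128  0.224 ]
y(finger) [ 0.7196 -0.2617 -0.6432] z(jaw) [-0.3425 -0.9395 -0.001 ]
turn [ 0.0002 -0.0011  0.0005] 0.07146890287972346 shift [ 0.0253  0.0214 -0.0003] 0.03312508232350407
(array([ 0.4912, -0.3632]), np.float64(107.37799564270153))
(array([ 0.4911, -0.3639]), np.float64(65.6635681433067))
```

View pics/18c.png

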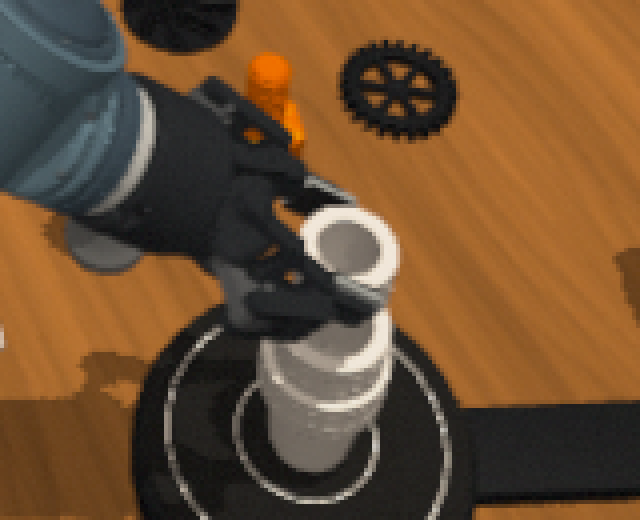

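The small pot is centred over the medium pot: (0.4912,−0.3634) against (0.4912,−0.3632). Continuing down.

Call:
play_rows:
  increments: [0,0,0,0.005,0.004,0,0.04,0,0,0,0.01,0.0085,0,0.04,0,0,0,0.015,0.0127,0,0.04,0,0,0,0.02,0.017,0,0.04,0,0,0,0.0245,0.0208,0,0.04]

```text
time_s: 29.57
tool_pos: [0.4998, -0.366, 0.1882]
eef_rot: [-0.406, -0.58, 0.683, -0.183]
ft_force: [-0.1, 0.3, -1.5]
width: 0.0482
```

Call:
play_rows:
  increments: [0,0,0,0.001,0.0008,0,0.04,0,0,0,0.0018,0.0015,0,0.04,0,0,0,0.0025,0.0021,0,0.04,0,0,0,0.003,0.0025,0,0.04,0,0,0,0.003,0.0025,0,0.04]

```text
time_s: 29.98
tool_pos: [0.5001, -0.3664, 0.1858]
eef_rot: [-0.406, -0.579, 0.683, -0.183]
ft_force: [-0.1, 0.2, 0.7]
width: 0.0484
```

```bash
python3 g.py .5 -.3659 .182 -20 40 -1
```

```text
t 29.9833 pos [ 0.5001 -0.3664  0.1858] w 0.04839814797376573 F [-0.1073  0.2075  0.6881] j [-1.0184 -0.0891  2.1853  1.0795  0.5694  0.0961]
y(finger) [ 0.72   -0.2622 -0.6425] z(jaw) [-0.3423 -0.9396 -0.0002]
turn [-0.0002 -0.0003 -0.0004] 0.03204746029142239 shift [ 0.003   0.0022 -0.0005] 0.0037985899855696088
```

Call:
play_rows:
  increments: [0,0,0,0.0006,0.0005,0,0.04,0,0,0,0.0012,0.001,0,0.04,0,0,0,0.0018,0.0015,0,0.04,0,0,0,0.0018,0.0015,0,0.04]

```text
time_s: 30.32
tool_pos: [0.5, -0.3662, 0.1831]
eef_rot: [-0.406, -0.579, 0.683, -0.183]
ft_force: [0.7, 0.1, -0.5]
width: 0.0483
```

Call:
play_rows:
  increments: [0,0,0,0.0005,0.0004,0,0.04,0,0,0,0.001,0.0008,0,0.04,0,0,0,0.001,0.0008,0,0.04]

```text
time_s: 30.57
tool_pos: [0.5001, -0.3664, 0.1823]
eef_rot: [-0.406, -0.579, 0.683, -0.183]
ft_force: [0.1, 0.8, 0.8]
width: 0.0487
```

Call:
play_rows:
  increments: [0,0,0,0.0004,0.0003,0,0.04,0,0,0,0.0008,0.0007,0,0.04,0,0,0,0.0008,0.0007,0,0.04]

```text
time_s: 30.82
tool_pos: [0.5006, -0.3668, 0.1823]
eef_rot: [-0.406, -0.579, 0.683, -0.184]
ft_force: [-0.7, 1.6, 5.7]
width: 0.0485
```

It is seated at the expected height with about 5 N. I'm opening partway and withdrawing along the fingers.

Call:
play_rows:
  increments: [0,0,0,0,0,0,0.075,0,0,0,0,0,0,0.075,0,0,0,0,0,0,0.075,0,0,0,0,0,0,0.075,0,0,0,0,-0.015,0,0.075]

```text
time_s: 31.23
tool_pos: [0.4891, -0.3617, 0.1885]
eef_rot: [-0.405, -0.581, 0.682, -0.182]
ft_force: [-0.5, 0.1, 1.1]
width: 0.0751
```

Call:
play_rows:
  increments: [0,0,0,0,-0.03,0,0.075,0,0,0,0,-0.065,0,0.075,0,0,0,-0.01,-0.1,-0.01,0.075,0,0,0,-0.02,-0.12,-0.04,0.075,0,0,0,-0.04,-0.12,-0.08,0.075]

```text
time_s: 31.65
tool_pos: [0.4504, -0.2686, 0.3005]
eef_rot: [-0.409, -0.576, 0.684, -0.182]
ft_force: [1.2, -1.0, -1.1]
width: 0.075
```

Call:
play_rows:
  increments: [0,0,0,0,0,-0.03,0.075,0,0,0,0,0,-0.03,0.075,0,0,0,0,0,-0.03,0.075]

```text
time_s: 31.9
tool_pos: [0.4633, -0.237, 0.2974]
eef_rot: [-0.405, -0.58, 0.683, -0.184]
ft_force: [0.5, 0.5, 0.2]
width: 0.0749
```

Run:
```python
from rim import *
np.set_printoptions(precision=4,suppress=True)
im={}
for n in("side","top"):
    p,d=capture(n);cv2.imwrite(f"pics/{n}19.png",p);im[n]=p
x,y=.4912,-.3632
for q in({'side':im['side']},{'top':im['top']}):print('S',rimfit(q,'S',x,y,.197,cut=(.7,.9)))
print('xyz',rimfit(im,'S',x,y,.197,'xyz'));print('all',rimfit(im,'S',x,y,.197,'all'))
b=im['side'][300:400,350:450].repeat(6,0).repeat(6,1);a=np.linspace(0,2*np.pi,90)
for z,r in((.197,.025),(.167,.025),(.167,.03),(.137,.03),(.137,.035),(.107,.035)):
    X=np.array([x,y,z])+np.stack([r*np.cos(a),r*np.sin(a),0*a],-1)
    cv2.polylines(b,[((proj('side',X)+.5-[350,300])*6).astype(np.int32)],True,(0,0,255),1)
cv2.imwrite("pics/19c.png",b)
```

```text
S (array([ 0.4919, -0.3637]), np.float64(99.194861392833))
S (array([ 0.4906, -0.3637]), np.float64(85.27387781558906))
xyz (array([ 0.4913, -0.3638,  0.1972]), np.float64(231.64991310858915))
all (array([ 0.4914, -0.3637,  0.1971,  0.0317,  0.0176]), np.float64(228.2505400678368))
```

View pics/19c.png

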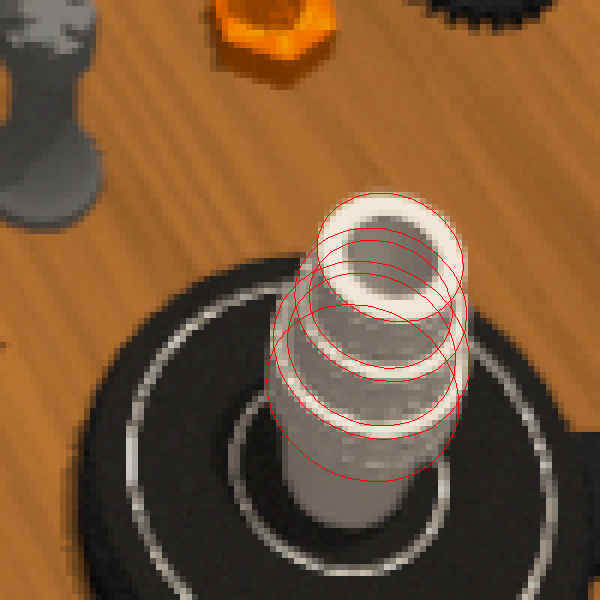

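View pics/side19.png

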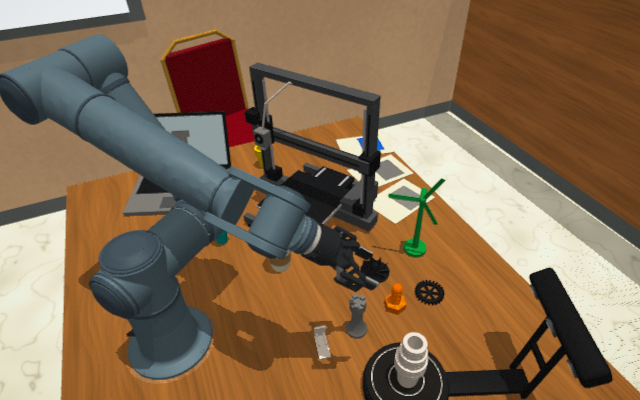

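The three-pot stack stands straight on the small ring, at side (410,360). The model circles overlay every rim, and the bystanders are where they were. Handing in.

```bash
python3 -c "
from bench import *
s=sense();print(s['time_s'],max(abs(v) for v in s['qd']));print(job_done())"
```

```text
32.0 0.02317115558191121
the job is handed in; nothing more can be done
None
```

The three pots are nested on the turntable and the job is handed in at 32 s of the 70 s allowed. I gripped the large pot from above. I took the medium and small pots from under the beam with the tool dipped 40° and drew them straight back before lifting.

**Last checks**
- **Centring:** the large, medium and small axes measured about (0.491, −0.3625), (0.491, −0.363) and (0.491, −0.364). They agree within about 1.5 mm and lie about 3 mm from the platter's centre.
- **Seating:** the fitted rim heights were 0.137, 0.167 and 0.197 m, which are the fully home values to within 1 mm.
- **Forces:** each pot was set down with about 6 N at the wrist. I saw no strike on the printer or scanner in the readings.
- **Clearance:** the gripper was clear of everything, and the other prints and the cup looked unmoved in the last picture.

**Checks that disagreed or came close**
- **Tilt:** the free-tilt fits of the rims gave 0.03–0.04 rad. The same fit gave 0.036 rad for the large pot standing alone on the platter, so I took it as fit bias.
- **Joint limits:** joint 6 read −2.742 once, against its stated limit of −2.74, and joint 5 came down to 0.2135 against 0.21. I backed off both times and re-oriented the tool.

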